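# Corn forks into the three-bay tin

### The job

Pick the two short wooden-handled corn forks off the sloping drying rack and lay each gently, not dropped, in a free bay of the shallow aluminium tin, flat side down, lying straight along its bay and pointing the same way as the fork already in the middle, with the prongs at the end that has the hinged flap. Once both are in, fold the flap fully down over the prongs. Leave the middle fork where it is and do not disturb anything else on the ledge.

Things in the scene. Friction and masses are not known exactly. Their poses are not given: they have to be found in the camera images.
- fork_a: corn fork, 50 g, 115 mm long: wooden handle 70 x 26 x 24 high (flat underside, upright sides to 18, rounded top), two steel prongs 45 long, 10 above the flat side. Starts flat on the rack's slope, prongs uphill. Origin: on the flat underside, midway along the 115 mm; x to the prong tips, y across, z out of the rounded top. Middle of the handle: x = -22.5 mm
- fork_b: corn fork of the same shape, on the rack beside fork_a, lying flat on the slope with its prongs pointing down the slope; which of the two is on the left varies. Same sizes and axes as fork_a.
- fork_c: corn fork of the same shape that already lies properly in the middle bay of the tin, prongs at the flap end; to be left there. Same axes as fork_a.
- fork_a_prongs (a point): point midway between the prong tips of fork_a, 57.5 mm along its x and 10 mm above its flat side
- fork_b_prongs (a point): the same point of fork_b
- fork_c_prongs (a point): the same point of fork_c
- rack: fixed steel drying rack, 210 mm wide, 115 deep, 100 high at its -x side: a smooth plate rising at 35 degrees from level towards the rack's -x, with a 10 mm stop along its foot. The two forks lie on it about 100 mm apart, along the slope. Origin: table level, under the middle; x downhill, y across, z up
- tin: fixed open aluminium tin, 146 (x) by 176 mm (y), floor 3 thick. Two ribs along x make three bays, 54 wide, 140 long inside, centred on y = -58, 0, 58. Ribs, side walls and -x end are 10 mm high from the table; the +x end wall, which carries the flap, and the side walls from x = 32 to 72 are 20 high. Origin: centre of underside; x to the flap end, z up
- flap (a joint): hinge of the tin's flap, rad: 0 = folded down level over the prong end of the bays, 1.57 = upright, up to 2.0 leaning outwards; stays where it is left. Flap 40 mm long, 176 wide, 3 thick (6 at its free edge); hinge line along the tin's y at x = 71, 20 mm above the table. A handle under it keeps it from closing
- flap_edge (a point): middle of the flap's free edge, 40 mm from the hinge line
- dish: white ceramic plate, 170 mm across, 30 high; stands on the ledge, not to be disturbed. Origin: centre of its underside
- lighter_case: black plastic lighter case, 60 x 110 x 34 mm; stands on the ledge, not to be disturbed. Origin: centre of its underside
- shaker: steel salt shaker, 38 mm across, 78 high; stands on the ledge, not to be disturbed. Origin: centre of its underside
- jar: amber glass jar, 54 mm across, 85 high; stands on the ledge, not to be disturbed. Origin: centre of its underside
- bottle: sauce bottle, 60 mm across, 150 high; stands on the ledge, not to be disturbed. Origin: centre of its underside
- mug: white mug, 80 mm across, 90 high; stands on the ledge, not to be disturbed. Origin: centre of its underside
- brush: small brush lying down; stands on the ledge, not to be disturbed. Origin: centre of its underside

How it is judged:
By the outcome, as a careful person would: the job done as asked, in the order asked, and still so for the second after the job is handed in, with the robot touching nothing.
It also fails if it takes over 64 s, if anything falls off the work surface, if the arm or the gripper's body presses on something with over 40 N, if the wrist force passes 120 N, or if a joint passes its speed limit or range.

### The arm

A 7-joint arm with a two-finger parallel gripper is mounted at the origin on the work surface. World frame = base frame: x ahead of the robot, y to its left, z up, the work surface at z = 0. Lengths are in m, angles in rad, forces in N, time in s.
With the tool pointing down it reaches from about 0.425 to 0.925 m from the base axis. Payload 6.8 kg.
Tool frame: the origin (TCP) lies midway between the tips of the shut fingers; the grasp point (between the pads) lies 19 mm behind it; z points along the fingers, y is the line along which they close (so a half turn about z gives the same grasp; the last joint's range is limited). The gripper opens to 85 mm and grips with 20 to 120 N. Pads are 22 mm wide; open, the fingers measure 114 mm over their backs; the gripper's body (76 mm by 85 mm) begins 54 mm behind the grasp point. The pads swing forward as they close: fully open they stand 13 mm farther back than shut.
Start: joints at [-1.42, 0.477, 0.022, 1.555, -0.011, 1.109, -0.083], TCP at [0.173, 0.653, 0.207] pointing down, gripper open.
Joint ranges: [-2.96, 2.96], [-0.34, 2.1], [-1.41, 1.46], [0.24, 2.44], [-1.37, 4.51], [0.17, 1.92], [-2.96, 2.96]. Speed limits (rad/s): [2.39, 2.39, 3.14, 3.14, 3.14, 3.14, 3.14].

### API

Orientations are given as a unit quaternion [w, x, y, z].
In Python, from station import bot gives the robot as it stands.
- The arm moves only by the tool jog_arm, never from a script. Its argument "rows" is a list of rows, each an object of numbers: "fingers": the finger opening in mm, from 0 to 85.4; "x", "y", "z": the shift along the tool's x, y, z in mm; "ax", "ay", "az": the turn, a rotation vector about the tool's x, y, z in degrees. A call has exactly 8 rows; each row shifts and turns the commanded pose from where the row before left it, along the tool's axes as they then stand; what a row does not reach is not made up. A row lasts 1/10 s, in which the tool goes at most 50 mm and 8.59 degrees, less where a joint would pass 70% of its speed; a pose out of reach is approached as far as the arm can. A call with a gripper value outside its range is refused whole. The fingers move at their own pace and stop on an object; "force" is the grip in N (left out, the last holds). Time passes only in rows, so rows that do not move let the fingers close, or fill a call up. It gives the time, the measured TCP pose, the force, the opening and the grip force at its end, in the units of the state.
- bot.get_obs(): the state, without advancing time (a new reading comes with each control period).
- bot.read_camera(name): name is "side" or "top" or "wrist"; returns a dict with "pixels" (420x560x3 uint8, red, green, blue), "vertical_fov" (degrees; the focal length in pixels is half the picture's height over the tangent of half this angle, whatever the lens; pixels are square), "cx", "cy" (the principal point, pixels), "world_from_camera" (4x4, takes a point from camera to world coordinates). Camera axes: x right, y down, z forward; pixel columns grow to the right and rows downward; lengths in m; the calibration is good to about 2 mm. A picture is of the moment at which its call begins. There is no depth.
- bot.hand_in(): hands the job in; it is judged then, once.
The state is a dict: "t": time; "q": joint angles; "joint_vel": joint speeds; "joint_torque": joint torques, N m; "eef_pos": TCP position; "tool_rot": TCP orientation; "contact_force": force on the tool from outside, world axes, zero at the start; "torque": the same for the moment, N m; "gripper_width": opening from 0.0 (shut) to 1.0 (fully open); "grasp_force": force on a finger pad.
Only numpy, scipy, OpenCV 4.12 (cv2) and the standard library are available. Lean on these libraries where they do the work, as an engineer would, in place of code of your own. Each camera call takes 0.05 s, during which the arm holds its last target. There are 200 camera calls.

## Working session

There is one attempt and no reset: what is moved stays moved. The work goes in short steps, Python scripts to look and compute and a tool call to move; the robot and the scene stay as the last step left them, time stands still between calls to the robot, and variables do not carry over. Pictures are saved under pics/ and viewed, at most 10 in all, crops included, and the job is handed in when it is done.

Besides the shell and the picture viewer there is one more tool, called after "Emit:" as name([rows], argument=value, ...), one row to a line, values as JSON. jog_arm: Moves the arm, as the interface text tells. Its arguments: {"type":"object","properties":{"rows":{"type":"array","items":{"type":"object","properties":{"fingers":{"type":"number"},"x":{"type":"number"},"y":{"type":"number"},"z":{"type":"number"},"ax":{"type":"number"},"ay":{"type":"number"},"az":{"type":"number"}}}},"force":{"type":"number"}},"required":["rows"]}

```bash
mkdir -p pics; ls; cat > h.py <<'E'
import numpy as np,cv2
from station import bot
def shot(n,f):
    c=bot.read_camera(n); cv2.imwrite(f'pics/{f}.png',cv2.cvtColor(c['pixels'],cv2.COLOR_RGB2BGR))
    np.savez(f'pics/{f}.npz',**c); return c
def load(f): return dict(np.load(f'pics/{f}.npz'))
def ray(c,u,v):
    f=c['pixels'].shape[0]/2/np.tan(np.radians(c['vertical_fov'])/2)
    T=np.array(c['world_from_camera']); d=T[:3,:3]@np.array([(u-c['cx'])/f,(v-c['cy'])/f,1.]); return T[:3,3],d/np.linalg.norm(d)
def onz(c,u,v,z):
    o,d=ray(c,u,v); return o+d*(z-o[2])/d[2]
def tri(c1,p1,c2,p2):
    o1,d1=ray(c1,*p1);o2,d2=ray(c2,*p2)
    s=np.linalg.lstsq(np.c_[d1,-d2],o2-o1,rcond=None)[0]
    a=o1+s[0]*d1;b=o2+s[1]*d2; return (a+b)/2,np.linalg.norm(a-b)
def proj(c,P):
    f=c['pixels'].shape[0]/2/np.tan(np.radians(c['vertical_fov'])/2)
    T=np.linalg.inv(np.array(c['world_from_camera'])); p=T[:3,:3]@np.array(P)+T[:3,3]
    return np.array([c['cx']+f*p[0]/p[2],c['cy']+f*p[1]/p[2]])
E
python3 - <<'E'
from h import *
for n in ['top','side']:
    c=shot(n,n+'0'); print(n,c['vertical_fov'],c['cx'],c['cy'],np.round(c['world_from_camera'],3))
print(bot.get_obs())
E
```

```text
pics
top 51.744809869821204 279.2854453023044 210.99276339638052 [[ 1.250e-01 -9.600e-01  2.520e-01  3.580e-01]
 [-9.920e-01 -1.210e-01  3.300e-02 -1.800e-02]
 [-1.000e-03 -2.540e-01 -9.670e-01  1.048e+00]
 [ 0.000e+00  0.000e+00  0.000e+00  1.000e+00]]
side 52.64853331197281 278.5046659851667 211.25973535717807 [[-0.999 -0.027  0.025  0.551]
 [-0.035  0.553 -0.832  0.81 ]
 [ 0.009 -0.833 -0.554  0.611]
 [ 0.     0.     0.     1.   ]]
{'t': 0.1, 'q': array([-1.42010826,  0.47771421,  0.02233946,  1.55638042, -0.01151912,
        1.10929137, -0.08313388]), 'joint_vel': array([-0.0001213 , -0.00171021, -0.0003428 , -0.00530368, -0.00118365,
        0.00081888, -0.00203896]), 'joint_torque': array([ 4.79190086e-03, -5.97755420e+01,  1.61399625e+00, -2.81953919e+01,
        1.28504782e-02,  4.94391716e-03,  2.40213711e-05]), 'eef_pos': array([0.1725952 , 0.65195233, 0.20591331]), 'tool_rot': array([-5.62528960e-05,  1.29043053e-01,  9.91638642e-01, -8.30852376e-04]), 'contact_force': array([ 0.78219741,  0.08525721, -0.40523511]), 'torque': array([ 0.03596028, -0.00061922,  0.01944617]), 'grasp_force': 0.0, 'gripper_width': 1.0005581134320383}
```

View pics/top0.png

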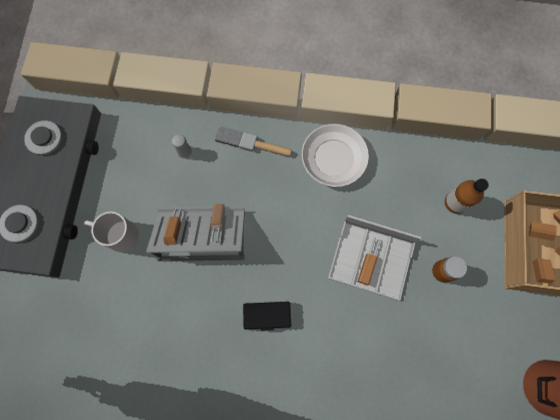

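View pics/side0.png

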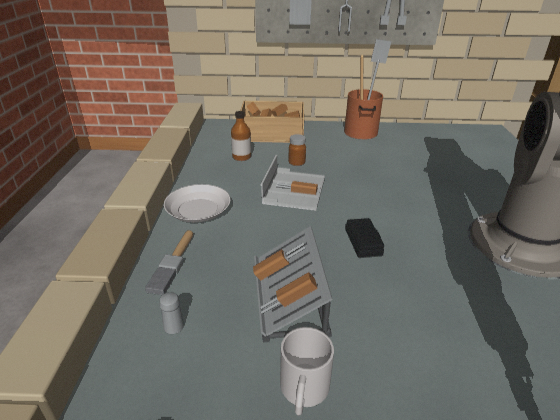

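The top view shows the rack at about (197,232). The left fork (175,228) has its prongs to +x, which is downhill, so it is fork_b. The right fork (217,220) points uphill and is fork_a. The tin is at (373,260), with the flap standing upright at its +x end (380,230).

```bash
cat >> h.py <<'E'
def wood(c):
    h=cv2.cvtColor(np.ascontiguousarray(c['pixels']),cv2.COLOR_RGB2HSV)
    m=((h[...,0]<16)&(h[...,1]>120)&(h[...,2]>50)).astype(np.uint8)
    m=cv2.morphologyEx(m,cv2.MORPH_OPEN,np.ones((2,2),np.uint8))
    cs,_=cv2.findContours(m,cv2.RETR_EXTERNAL,cv2.CHAIN_APPROX_NONE)
    return [(cv2.minAreaRect(k),cv2.contourArea(k)) for k in cs if cv2.contourArea(k)>40]
E
python3 - <<'E'
from h import *
t,s=load('top0'),load('side0')
for n,c in (('t',t),('s',s)):
    for r,a in wood(c): print(n,np.round(r[0],1),np.round(r[1],1),round(r[2],1),a)
# enlarged crops side by side
A=cv2.imread('pics/top0.png')[190:310,140:430]; B=cv2.imread('pics/side0.png')[150:340,240:345]
A=cv2.resize(A,None,fx=2.75,fy=2.75,interpolation=cv2.INTER_CUBIC);cv2.imwrite('pics/cropt.png',A)
for name,p in dict(c=(370,269)).items(): print(onz(t,*p,.03))
print('tin corners z=.01?',[np.round(onz(t,*p,.01),3) for p in ((331,283),(402,299),(413,238),(345,222))])
print('rack',[np.round(onz(t,*p,z),3) for p,z in (((149,253),.1),((243,254),.1),((158,208),.02),((245,207),.02))])
E
```

```text
t [542.  390.5] [57. 34.] 90.0 1558.0
t [441.9 273.2] [22.8 15.6] 68.2 200.5
t [544.6 271.5] [27.1 19. ] 78.7 410.0
t [368.1 269.8] [10.8 28.9] 17.1 277.0
t [543.5 231.8] [26.9 15.9] 11.3 371.5
t [172.8 231.2] [12.4 28.1] 14.0 282.5
t [469.1 194.8] [25.  23.8] 50.7 444.5
s [296.8 290.1] [17.1 40.7] 60.3 612.0
s [270.7 266.4] [15.4 34.8] 59.0 470.0
s [304.4 188.2] [25.2  9.6] 6.3 207.5
s [  6.4 191.8] [10.8 24.1] 51.3 166.0
s [ 26.6 173.4] [ 8.9 28.1] 49.1 178.0
s [ 43.7 176.8] [12.  36.8] 45.0 201.5
s [ 10.1 171.1] [ 9.6 32.3] 48.0 226.5
s [242. 158.] [ 4. 16.] 90.0 49.0
s [  3. 161.] [14.  6.] 90.0 58.0
s [298. 155.] [20. 16.] 90.0 282.0
s [ 47.3 154.8] [ 7.1 23.3] 45.0 117.0
s [ 33.5 151.5] [ 9.1 26.5] 49.8 181.5
s [106.4 144.3] [17.6 87.7] 85.2 864.0
s [ 17.8 147.8] [10.6 29. ] 51.3 236.0
s [ 65. 139.] [ 7.1 21.2] 45.0 106.0
s [  5.  139.8] [10.8 18.6] 56.3 137.0
s [135.5 131.5] [ 7. 31.] 90.0 198.5
s [101.5 130.9] [31.3  7.2] 2.0 189.0
s [ 78.5 130.5] [7. 9.] 90.0 54.5
s [ 52.4 135.8] [ 7.4 21.8] 49.4 102.0
s [ 39.5 130.4] [ 9.  25.2] 49.4 168.0
s [241.  129.5] [21. 18.] 90.0 277
[... 1876 characters left out ...]
6.9] [12.3 22.8] 71.6 248.0
s [161.  20.] [10. 12.] 90.0 112.5
s [133.5  20. ] [10. 37.] 90.0 350.0
s [93.5 19. ] [10. 37.] 90.0 348.5
s [52.5 19.3] [11.8 41. ] 86.6 383.0
s [ 6.5 13.8] [12.6 16.3] 74.7 156.5
s [149.    5.5] [11. 34.] 90.0 322.0
s [111.   5.] [10. 38.] 90.0 362.0
s [71.  5.] [10. 38.] 90.0 338.5
s [44.   4.5] [ 9. 12.] 90.0 90.5
s [26.5  7.6] [12.3 21.5] 71.6 207.0
[ 0.51091798 -0.21228957  0.03      ]
tin corners z=.01? [array([ 0.469, -0.127,  0.01 ]), array([ 0.453, -0.296,  0.01 ]), array([ 0.602, -0.315,  0.01 ]), array([ 0.622, -0.147,  0.01 ])]
rack [array([0.475, 0.288, 0.1  ]), array([0.498, 0.081, 0.1  ]), array([0.597, 0.314, 0.02 ]), array([0.626, 0.102, 0.02 ])]
```

View pics/cropt.png

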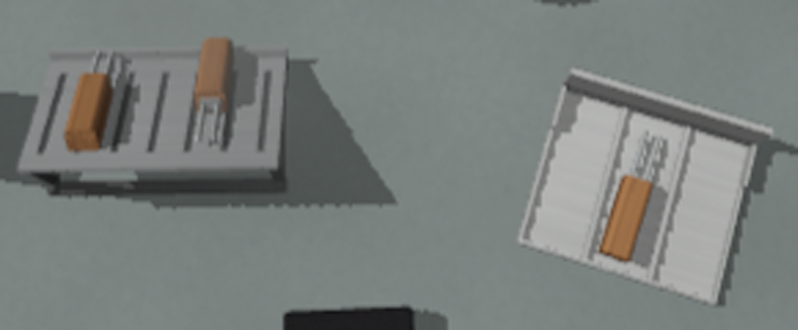

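```bash
cat >> h.py <<'E'
from scipy.spatial.transform import Rotation as R
def pose(o=None):
    o=o or bot.get_obs(); w,x,y,z=o['tool_rot']; return np.array(o['eef_pos']),R.from_quat([x,y,z,w])
def target(xaz,tilt=0):  # tool x azimuth deg, then ay tilt
    a=np.radians(xaz); X=[np.cos(a),np.sin(a),0]; Z=[0,0,-1]; return R.from_matrix(np.c_[X,np.cross(Z,X),Z])*R.from_euler('y',tilt,degrees=True)
def plan(P,Rt):  # rotate first, then shift in the new frame
    p,r=pose(); w=(r.inv()*Rt).as_rotvec(degrees=True); d=Rt.inv().apply(np.array(P)-p)*1000
    print('at',p.round(4),'turn',w.round(2),'deg n>=%.1f'%(np.linalg.norm(w)/8.59),'then shift',d.round(1),'n>=%.1f'%(np.linalg.norm(d)/50),'| shift-first',r.inv().apply(np.array(P)-p).round(4)*1000)
def rows(P,Rt,n): # simultaneous
    p,r=pose(); w=(r.inv()*Rt).as_rotvec()/n
    for k in range(n): print((r*R.from_rotvec(w*k)).inv().apply((np.array(P)-p)/n*1000).round(1),end=' ')
    print('turn/row',np.degrees(w).round(2))
E
python3 - <<'E'
from h import *
plan([.53,.2,.32],target(186.3)); rows([.53,.2,.32],target(186.3),15)
E
```

```text
at [0.1726 0.652  0.2059] turn [-1.000e-01 -1.000e-02 -2.113e+01] deg n>=2.5 then shift [-305.7 -488.4 -114.1] n>=11.7 | shift-first [-461.2 -345.6 -113.5]
[-30.7 -23.   -7.6] [-30.2 -23.8  -7.6] [-29.6 -24.5  -7.6] [-29.  -25.2  -7.6] [-28.3 -25.9  -7.6] [-27.7 -26.6  -7.6] [-27.  -27.3  -7.6] [-26.3 -28.   -7.6] [-25.7 -28.6  -7.6] [-24.9 -29.2  -7.6] [-24.2 -29.8  -7.6] [-23.5 -30.4  -7.6] [-22.7 -31.   -7.6] [-22.  -31.5  -7.6] [-21.2 -32.1  -7.6] turn/row [-0.01 -0.   -1.41]
```

Emit:
jog_arm([
  {"x": -31, "y": -23, "z": -8, "az": -1.4, "fingers": 60},
  {"x": -30, "y": -24, "z": -8, "az": -1.4, "fingers": 60},
  {"x": -30, "y": -24, "z": -8, "az": -1.4, "fingers": 60},
  {"x": -29, "y": -25, "z": -8, "az": -1.4, "fingers": 60},
  {"x": -28, "y": -26, "z": -8, "az": -1.4, "fingers": 60},
  {"x": -28, "y": -27, "z": -8, "az": -1.4, "fingers": 60},
  {"x": -27, "y": -27, "z": -8, "az": -1.4, "fingers": 60},
  {"x": -26, "y": -28, "z": -8, "az": -1.4, "fingers": 60},
])

```text
invalid input
```

Emit:
jog_arm([
  {"x": -26, "y": -29, "z": -8, "az": -1.4},
  {"x": -25, "y": -29, "z": -8, "az": -1.4},
  {"x": -24, "y": -30, "z": -8, "az": -1.4},
  {"x": -23, "y": -30, "z": -8, "az": -1.4},
  {"x": -23, "y": -31, "z": -8, "az": -1.4},
  {"x": -22, "y": -31, "z": -8, "az": -1.4},
  {"x": -21, "y": -32, "z": -8, "az": -1.5},
  {},
])

```text
invalid input
```

```bash
python3 - <<'E'
from h import *
c=shot('wrist','w1'); print(c['vertical_fov'],np.round(c['world_from_camera'],3)); o=bot.get_obs(); print(o['t'],o['eef_pos'],o['q'].round(3),pose(o)[1].as_matrix().round(3))
for r,a in wood(c): print(np.round(r[0],1),np.round(r[1],1),round(r[2],1),a)
E
```

```text
68.81935927453256 [[ 0.257  0.921  0.294  0.097]
 [ 0.967 -0.244 -0.079  0.673]
 [-0.001  0.304 -0.953  0.374]
 [ 0.     0.     0.     1.   ]]
0.15 [0.17261814 0.65205679 0.20606775] [-1.42   0.478  0.022  1.556 -0.011  1.109 -0.083] [[-0.967  0.256 -0.   ]
 [ 0.256  0.967 -0.001]
 [-0.    -0.001 -1.   ]]
[537.8 268.3] [46.9 31.8] 7.4 952.5
```

View pics/w1.png

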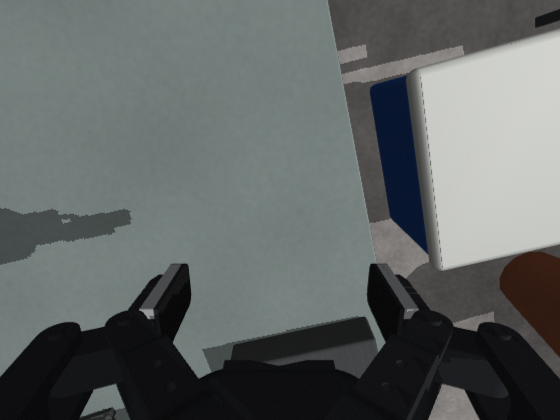

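The moves were refused; the wrist picture shows only the start area: the fingers at the bottom, and the pads at about (180,290) and (380,290). I'll resend with every field filled in.

Emit:
jog_arm([
  {"x": -31, "y": -23, "z": -8, "ax": 0, "ay": 0, "az": -1.4, "fingers": 60},
  {"x": -30, "y": -24, "z": -8, "ax": 0, "ay": 0, "az": -1.4, "fingers": 60},
  {"x": -30, "y": -24, "z": -8, "ax": 0, "ay": 0, "az": -1.4, "fingers": 60},
  {"x": -29, "y": -25, "z": -8, "ax": 0, "ay": 0, "az": -1.4, "fingers": 60},
  {"x": -28, "y": -26, "z": -8, "ax": 0, "ay": 0, "az": -1.4, "fingers": 60},
  {"x": -28, "y": -27, "z": -8, "ax": 0, "ay": 0, "az": -1.4, "fingers": 60},
  {"x": -27, "y": -27, "z": -8, "ax": 0, "ay": 0, "az": -1.4, "fingers": 60},
  {"x": -26, "y": -28, "z": -8, "ax": 0, "ay": 0, "az": -1.4, "fingers": 60},
])

```text
t: 0.95
eef_pos: [0.3641, 0.4101, 0.2709]
tool_rot: [-0.0, 0.031, 1.0, -0.0]
contact_force: [0.5, 1.2, 0.3]
gripper_width: 0.702
grasp_force: 0.0
```

Emit:
jog_arm([
  {"x": -26, "y": -29, "z": -8, "ax": 0, "ay": 0, "az": -1.4, "fingers": 60},
  {"x": -25, "y": -29, "z": -8, "ax": 0, "ay": 0, "az": -1.4, "fingers": 60},
  {"x": -24, "y": -30, "z": -8, "ax": 0, "ay": 0, "az": -1.4, "fingers": 60},
  {"x": -23, "y": -30, "z": -8, "ax": 0, "ay": 0, "az": -1.4, "fingers": 60},
  {"x": -23, "y": -31, "z": -8, "ax": 0, "ay": 0, "az": -1.4, "fingers": 60},
  {"x": -22, "y": -31, "z": -8, "ax": 0, "ay": 0, "az": -1.4, "fingers": 60},
  {"x": -21, "y": -32, "z": -8, "ax": 0, "ay": 0, "az": -1.5, "fingers": 60},
  {"x": 0, "y": 0, "z": 0, "ax": 0, "ay": 0, "az": 0, "fingers": 60},
])

```text
t: 1.75
eef_pos: [0.5332, 0.195, 0.3279]
tool_rot: [0.002, -0.05, 0.999, -0.001]
contact_force: [0.4, -0.4, -0.3]
gripper_width: 0.702
grasp_force: 0.0
```

Emit:
jog_arm([
  {"x": 0, "y": 0, "z": 0, "ax": 0, "ay": 5, "az": 0, "fingers": 60},
  {"x": 0, "y": 0, "z": 0, "ax": 0, "ay": 5, "az": 0, "fingers": 60},
  {"x": 0, "y": 0, "z": 0, "ax": 0, "ay": 5, "az": 0, "fingers": 60},
  {"x": 0, "y": 0, "z": 0, "ax": 0, "ay": 5, "az": 0, "fingers": 60},
  {"x": 0, "y": 0, "z": 0, "ax": 0, "ay": 5, "az": 0, "fingers": 60},
  {"x": 0, "y": 0, "z": 0, "ax": 0, "ay": 5, "az": 0, "fingers": 60},
  {"x": 0, "y": 0, "z": 0, "ax": 0, "ay": 5, "az": 0, "fingers": 60},
  {"x": 0, "y": 0, "z": 0, "ax": 0, "ay": 0, "az": 0, "fingers": 60},
])

```text
t: 2.55
eef_pos: [0.5302, 0.2015, 0.323]
tool_rot: [-0.303, -0.052, 0.952, -0.017]
contact_force: [0.2, -0.3, -0.3]
gripper_width: 0.701
grasp_force: 0.0
```

```bash
python3 - <<'E'
from h import *
c=shot('wrist','w2'); print(np.round(c['world_from_camera'],3)); o=bot.get_obs(); print(o['t'],o['eef_pos'],o['q'].round(3),pose(o)[1].as_matrix().round(3))
for r,a in wood(c): print(np.round(r[0],1),np.round(r[1],1),round(r[2],1),a)
E
```

```text
[[-0.108  0.948 -0.3    0.562]
 [ 0.994  0.103 -0.034  0.206]
 [-0.001 -0.302 -0.953  0.505]
 [ 0.     0.     0.     1.   ]]
2.6 [0.52966634 0.20134692 0.3245042 ] [-0.528  0.608  0.257  1.248 -0.251  1.91   1.4  ] [[-0.812 -0.109 -0.573]
 [-0.088  0.994 -0.064]
 [ 0.576 -0.001 -0.817]]
[245.4 319.4] [51.9 19.8] 86.6 840.0
[318.  288.5] [53. 20.] 90.0 960.5
[ 28.8 244.4] [23.5 51.2] 31.6 1019.0
```

View pics/w2.png

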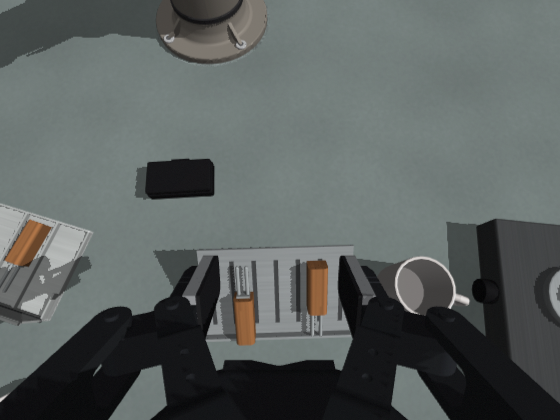

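The wrist view at the 35° tilt is clear. The fork_a handle is at (245,319) with prongs up the picture, and the fork_b handle is at (318,288). The rack's high edge runs from (197,250) to (354,246) and its foot from (208,340) to (362,336).

```bash
python3 - <<'E'
from h import *
t,s,w=load('top0'),load('side0'),load('w2')
print('b',tri(t,(172.8,231.2),s,(296.8,290.1)),tri(t,(172.8,231.2),w,(318,288.5)),tri(s,(296.8,290.1),w,(318,288.5)))
print('a',tri(s,(270.7,266.4),w,(245.4,319.4)),tri(t,(217.8,216),w,(245.4,319.4)))
H=[onz(w,197,250,.1),onz(w,354,246,.1)]; F=[onz(w,208,340,.028),onz(w,362,336,.028)]
print('high',np.round(H,4),'foot',np.round(F,4),'yaw',[np.degrees(np.arctan2(-(q[1]-p[1])[0] if 0 else -(q-p)[0],(q-p)[1])) for p,q in (H,F)],'len',[np.linalg.norm(q-p) for p,q in (H,F)],np.linalg.norm(np.mean(F,0)-np.mean(H,0)))
# handle corners in wrist view
for r,a in wood(w)[:2]: print(cv2.boxPoints(r).round(1).tolist())
hs=cv2.cvtColor(w['pixels'],cv2.COLOR_RGB2HSV); print(hs[230:262:2,300,2],hs[330:350,300,2]); print(hs[300,190:216,2],hs[300,340:370,2])
E
```

```text
b (array([0.53410221, 0.25247779, 0.07196521]), np.float64(0.0010034402965288659)) (array([0.5359492 , 0.25702344, 0.06009395]), np.float64(0.0030513798140644624)) (array([0.53488818, 0.25646668, 0.07558895]), np.float64(0.002309915920092988))
a (array([0.58621342, 0.16139289, 0.04661852]), np.float64(0.002107976372316928)) (array([0.5882815 , 0.16067955, 0.04565923]), np.float64(0.0022738088594672495))
high [[0.5055 0.0905 0.1   ]
 [0.4777 0.2975 0.1   ]] foot [[0.6216 0.1101 0.028 ]
 [0.5924 0.3297 0.028 ]] yaw [np.float64(7.669433331761084), np.float64(7.588973640500596)] len [np.float64(0.2087933674891198), np.float64(0.22148423681041088)] 0.13847092213077483
[[233.89999389648438, 294.1000061035156], [253.8000030517578, 292.8999938964844], [256.79998779296875, 344.70001220703125], [237.0, 345.8999938964844]]
[[308.0, 262.0], [328.0, 262.0], [328.0, 315.0], [308.0, 315.0]]
[124 124 124 126 124 123 127 128 104 149 146 149 146 147 147 143] [148 130  90  90  88  93 119 149 143 127 125 125 125 126 125 125 125 125
 125 125]
[146 148 148 148 148 106  46  33  34  32  24  23  23  25  24  23  23  23
  23  24  24  23  23  23  24  13] [35 13 12 10 11 11 11 11 12  9  7  9 10 10  8 11 10  8 17 21 20 21 71 91
 93 93 93 92 89 42]
```

```bash
cat >> h.py <<'E'
YAW=7.5; a_=np.radians(YAW); RX=np.array([np.cos(a_),np.sin(a_),0]); RY=np.array([-np.sin(a_),np.cos(a_),0])
D=RX*np.cos(np.radians(35))-np.array([0,0,np.sin(np.radians(35))])  # downhill along slope
N=RX*np.sin(np.radians(35))+np.array([0,0,np.cos(np.radians(35))])
E0=np.array([.4916,.194,.1])  # middle of the high edge
def slope(c,u,v,h):
    o,d=ray(c,u,v); return o+d*(((E0+N*h-o)@N)/(d@N))
def sl(P): q=np.array(P)-E0; return np.round([q@D*1000,q@RY*1000,q@N*1000],1) # downhill, across, height mm
E
python3 - <<'E'
from h import *
w,t=load('w2'),load('top0')
for n,c,u,v in (('b',w,318,288.5),('a',w,245.4,319.4),('bt',t,172.8,231.2),('at',t,217.8,216)):
    P=slope(c,u,v,15); 
    P=slope(c,u,v,.015);print(n,P.round(4),sl(P))
# handle ends (uphill / downhill) from wrist
for n,u,v in (('b_up',318,262),('b_dn',318,315),('a_up',243.9,293.5),('a_dn',246.9,345.3)):
    print(n,sl(slope(w,u,v,.02 if 'up' in n else .01)))
print('mug',onz(t,110,228,.09))
p,r=pose(); print(sl(p), 'tool z·N',(r.as_matrix()[:,2]@N).round(4), 'y·RY',r.as_matrix()[:,1]@RY)
Pb=slope(w,318,288.5,.02); plan(Pb+N*(.06-.02),target(180+YAW,35)); print(Pb)
E
```

```text
b [0.5364 0.2558 0.0816] [53.6 55.4 15. ]
a [0.5868 0.1622 0.0551] [ 99.7 -43.9  15. ]
bt [0.5322 0.2488 0.0851] [47.4 49.  15. ]
at [0.587  0.1584 0.0553] [ 99.3 -47.8  15. ]
b_up [11.6 53.9 20. ]
b_dn [99.1 57.  10. ]
a_up [ 55.3 -43.2  20. ]
a_dn [147.7 -44.7  10. ]
mug [0.52083209 0.38995152 0.09      ]
[-97.1   2.3 206.1] tool z·N -0.9999 y·RY 0.9997683782844419
at [0.5297 0.2013 0.3245] turn [ 0.65 -0.2  -1.05] deg n>=0.1 then shift [-147.5   52.4  146.1] n>=4.3 | shift-first [-147.    53.4  146.2]
[0.5367678  0.255089   0.08747598]
```

```bash
python3 - <<'E'
from h import *
w=load('w2')
for n,u,v in (('b_up',318,262),('b_dn',318,315),('a_up',243.9,293.5),('a_dn',246.9,345.3)):
    print(n,sl(slope(w,u,v,.0 if 'up' in n else .02)))
E
```

```text
b_up [22.1 56.8 -0. ]
b_dn [91.6 55.5 20. ]
a_up [ 68.3 -45.8  -0. ]
a_dn [138.8 -43.4  20. ]
```

```bash
python3 - <<'E'
from h import *
P=E0+D*.057+RY*.056+N*.055; print(P); plan(P,target(180+YAW,35))
E
```

```text
[0.56185956 0.25973307 0.11235951]
at [0.5297 0.2013 0.3245] turn [ 0.65 -0.2  -1.05] deg n>=0.1 then shift [-154.1   53.7  151.1] n>=4.4 | shift-first [-153.6   54.8  151.2]
```

Emit:
jog_arm([
  {"x": -22, "y": 8, "z": 21, "ax": 0.6, "ay": -0.2, "az": -1.0, "fingers": 60},
  {"x": -22, "y": 8, "z": 21, "ax": 0, "ay": 0, "az": 0, "fingers": 60},
  {"x": -22, "y": 8, "z": 22, "ax": 0, "ay": 0, "az": 0, "fingers": 60},
  {"x": -22, "y": 8, "z": 22, "ax": 0, "ay": 0, "az": 0, "fingers": 60},
  {"x": -22, "y": 8, "z": 22, "ax": 0, "ay": 0, "az": 0, "fingers": 60},
  {"x": -22, "y": 7, "z": 22, "ax": 0, "ay": 0, "az": 0, "fingers": 60},
  {"x": -22, "y": 7, "z": 21, "ax": 0, "ay": 0, "az": 0, "fingers": 60},
  {"x": 0, "y": 0, "z": 0, "ax": 0, "ay": 0, "az": 0, "fingers": 60},
])

```text
t: 3.4
eef_pos: [0.5598, 0.261, 0.1118]
tool_rot: [-0.301, -0.063, 0.951, -0.02]
contact_force: [-0.7, 0.9, 0.1]
gripper_width: 0.703
grasp_force: 0.0
```

```bash
python3 - <<'E'
from h import *
c=shot('wrist','w3'); p,r=pose(); print(sl(p),(r.inv()*target(180+YAW,35)).as_rotvec(degrees=True),bot.get_obs()['q'].round(2))
for k,a in wood(c):
    print(np.round(k[0],1),np.round(k[1],1),round(k[2],1),a,[sl(slope(c,*q,.012)).tolist() for q in cv2.boxPoints(k)])
print(proj(c,p))
E
```

```text
[55.3 56.8 56.2] [0.03077588 0.01312694 0.04536968] [-0.55  0.86  0.21  1.28 -0.29  1.63  1.41]
[145.3 273.2] [79.5 46. ] 79.5 2840.0 [[67.7, -62.0, 12.0], [61.0, -27.8, 12.0], [127.9, -23.9, 12.0], [135.9, -61.2, 12.0]]
[273. 223.] [100.  36.] 90.0 3441.5 [[18.7, 42.1, 12.0], [18.7, 67.0, 12.0], [96.4, 68.0, 12.0], [96.4, 40.4, 12.0]]
[275.90297499 248.90035289]
```

View pics/w3.png

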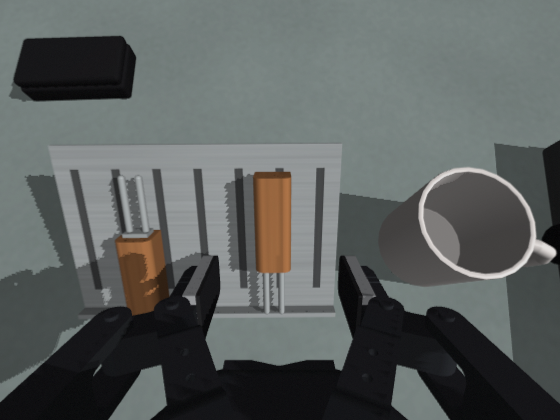

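The view confirms fork_b's handle is straight between the fingers: centre (273,223), fingertips at about 210 and 345. I'll shift 2 mm across, descend and grip.

Emit:
jog_arm([
  {"x": 0, "y": -2, "z": 10, "ax": 0, "ay": 0, "az": 0, "fingers": 60},
  {"x": 0, "y": 0, "z": 12, "ax": 0, "ay": 0, "az": 0, "fingers": 60},
  {"x": 0, "y": 0, "z": 12, "ax": 0, "ay": 0, "az": 0, "fingers": 60},
  {"x": 0, "y": 0, "z": 8, "ax": 0, "ay": 0, "az": 0, "fingers": 60},
  {"x": 0, "y": 0, "z": 5, "ax": 0, "ay": 0, "az": 0, "fingers": 60},
  {"x": 0, "y": 0, "z": 0, "ax": 0, "ay": 0, "az": 0, "fingers": 60},
  {"x": 0, "y": 0, "z": 0, "ax": 0, "ay": 0, "az": 0, "fingers": 40},
  {"x": 0, "y": 0, "z": 0, "ax": 0, "ay": 0, "az": 0, "fingers": 34},
], force=40)

```text
t: 4.25
eef_pos: [0.5368, 0.2546, 0.0766]
tool_rot: [-0.298, -0.062, 0.952, -0.019]
contact_force: [-0.1, -0.6, -0.0]
gripper_width: 0.405
grasp_force: 0.0
```

Emit:
jog_arm([
  {"x": 0, "y": 0, "z": 0, "ax": 0, "ay": 0, "az": 0, "fingers": 20},
  {"x": 0, "y": 0, "z": 0, "ax": 0, "ay": 0, "az": 0, "fingers": 20},
  {"x": 0, "y": 0, "z": 0, "ax": 0, "ay": 0, "az": 0, "fingers": 20},
  {"x": 0, "y": 0, "z": 0, "ax": 0, "ay": 0, "az": 0, "fingers": 20},
  {"x": 0, "y": 0, "z": 0, "ax": 0, "ay": 0, "az": 0, "fingers": 20},
  {"x": 0, "y": 0, "z": 0, "ax": 0, "ay": 0, "az": 0, "fingers": 20},
  {"x": 0, "y": 0, "z": 0, "ax": 0, "ay": 0, "az": 0, "fingers": 20},
  {"x": 0, "y": 0, "z": 0, "ax": 0, "ay": 0, "az": 0, "fingers": 20},
], force=40)

```text
t: 5.05
eef_pos: [0.5363, 0.2545, 0.0763]
tool_rot: [-0.298, -0.062, 0.952, -0.019]
contact_force: [-0.8, -0.6, 0.1]
gripper_width: 0.234
grasp_force: 0.0
```

```bash
python3 - <<'E'
from h import *
p,r=pose(); print(sl(p),bot.get_obs()['grasp_force'],bot.get_obs()['gripper_width']*85.4)
c=shot('wrist','w4')
E
```

```text
[56.4 54.2 10.6] 0.0 19.9487896078023
```

View pics/w4.png

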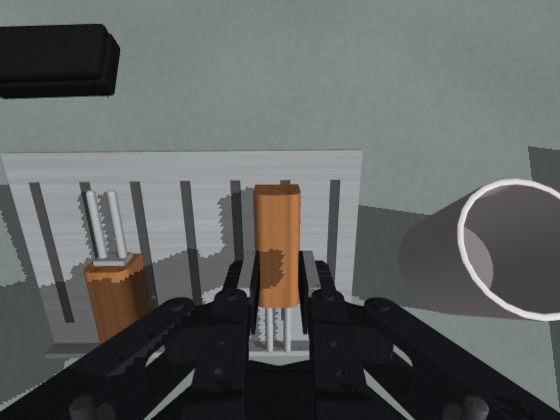

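The fingers straddle the handle at (277,270), but they stopped at the commanded 20 mm with no grip force. I'll close further to see where they stop.

Emit:
jog_arm([
  {"x": 0, "y": 0, "z": 0, "ax": 0, "ay": 0, "az": 0, "fingers": 14},
  {"x": 0, "y": 0, "z": 0, "ax": 0, "ay": 0, "az": 0, "fingers": 14},
  {"x": 0, "y": 0, "z": 0, "ax": 0, "ay": 0, "az": 0, "fingers": 14},
  {"x": 0, "y": 0, "z": 0, "ax": 0, "ay": 0, "az": 0, "fingers": 14},
  {"x": 0, "y": 0, "z": 0, "ax": 0, "ay": 0, "az": 0, "fingers": 14},
  {"x": 0, "y": 0, "z": 0, "ax": 0, "ay": 0, "az": 0, "fingers": 14},
  {"x": 0, "y": 0, "z": 0, "ax": 0, "ay": 0, "az": 0, "fingers": 14},
  {"x": 0, "y": 0, "z": 0, "ax": 0, "ay": 0, "az": 0, "fingers": 14},
])

```text
t: 5.9
eef_pos: [0.5364, 0.2545, 0.0764]
tool_rot: [-0.298, -0.062, 0.952, -0.019]
contact_force: [0.1, -0.4, -0.1]
gripper_width: 0.165
grasp_force: 0.0
```

```bash
python3 - <<'E'
from h import *
p,r=pose(); print(sl(p),bot.get_obs()['grasp_force'],bot.get_obs()['gripper_width']*85.4)
c=shot('wrist','w5')
for k,a in wood(c):print(np.round(k[0],1),np.round(k[1],1),round(k[2],1),a)
for f in ('w4','w5'):
    h=load(f)['pixels'].astype(int).sum(2)//3; print([ (v,h[v,236:320:3].tolist()) for v in (262,280)])
E
```

```text
[56.4 54.2 10.6] 0.0 14.07700447995805
[121.2 300. ] [82.7 59.6] 77.9 3740.5
[277.5 247. ] [122.  45.] 90.0 4394.0
[(262, [16, 16, 23, 92, 93, 93, 30, 22, 61, 69, 70, 68, 67, 68, 69, 67, 109, 102, 112, 121, 122, 14, 19, 91, 94, 93, 93, 23]), (280, [17, 88, 92, 94, 94, 30, 20, 12, 60, 68, 69, 68, 67, 68, 69, 111, 109, 102, 111, 122, 120, 10, 10, 18, 91, 93, 94, 93])]
[(262, [44, 29, 17, 17, 16, 93, 93, 93, 47, 20, 67, 68, 68, 68, 68, 111, 110, 102, 111, 24, 19, 94, 93, 94, 67, 23, 23, 23]), (280, [18, 13, 16, 22, 94, 93, 93, 92, 20, 12, 67, 69, 67, 82, 111, 111, 110, 101, 112, 15, 17, 20, 94, 93, 93, 93, 22, 24])]
```

```bash
python3 - <<'E'
from h import *
c=load('w5'); T=c['world_from_camera']; p,r=pose(); f=210/np.tan(np.radians(c['vertical_fov'])/2)
print('TCP depth',(np.linalg.inv(T)@np.r_[p,1])[2], proj(c,p))
for h in (0,.018,.024):
    q=slope(c,277,247,h); print('h',h,'depth',(np.linalg.inv(T)@np.r_[q,1])[2])
print('depth by width 26:',f*.026/45)
for d in (.14,.153,.165,.18):
    for v in (253,262,290):
        q=T@np.r_[(278-c['cx'])/f*d,(v-c['cy'])/f*d,d,1]; print(d,v,'tool frame mm',(r.inv().apply(q[:3]-p)*1000).round(1))
E
```

```text
TCP depth 0.1832428554940262 [277.04475441 247.75539428]
h 0 depth 0.19472930264022548
h 0.018 depth 0.1749826771359718
h 0.024 depth 0.16840046863455388
depth by width 26: 0.1771386599164339
0.14 253 tool frame mm [ 16.3   0.6 -40.2]
0.14 262 tool frame mm [ 12.4   0.6 -41.4]
0.14 290 tool frame mm [  0.2   0.6 -45.3]
0.153 253 tool frame mm [ 10.5   0.6 -28.4]
0.153 262 tool frame mm [  6.2   0.6 -29.8]
0.153 290 tool frame mm [ -7.1   0.6 -34. ]
0.165 253 tool frame mm [  5.2   0.6 -17.5]
0.165 262 tool frame mm [  0.5   0.6 -19. ]
0.165 290 tool frame mm [-13.8   0.6 -23.6]
0.18 253 tool frame mm [-1.5  0.6 -3.9]
0.18 262 tool frame mm [-6.6  0.6 -5.5]
0.18 290 tool frame mm [-22.2   0.6 -10.5]
```

Emit:
jog_arm([
  {"x": 0, "y": 0, "z": 0, "ax": 0, "ay": 0, "az": 0, "fingers": 45},
  {"x": 0, "y": 0, "z": 0, "ax": 0, "ay": 0, "az": 0, "fingers": 45},
  {"x": 0, "y": 0, "z": 0, "ax": 0, "ay": 0, "az": 0, "fingers": 45},
  {"x": 0, "y": 0, "z": 4, "ax": 0, "ay": 0, "az": 0, "fingers": 45},
  {"x": 0, "y": 0, "z": 4, "ax": 0, "ay": 0, "az": 0, "fingers": 45},
  {"x": 0, "y": 0, "z": 4, "ax": 0, "ay": 0, "az": 0, "fingers": 45},
  {"x": 0, "y": 0, "z": 0, "ax": 0, "ay": 0, "az": 0, "fingers": 45},
  {"x": 0, "y": 0, "z": 0, "ax": 0, "ay": 0, "az": 0, "fingers": 30},
])

```text
t: 6.75
eef_pos: [0.5294, 0.2537, 0.0664]
tool_rot: [-0.299, -0.062, 0.952, -0.019]
contact_force: [0.6, -0.2, -0.1]
gripper_width: 0.374
grasp_force: 0.0
```

Emit:
jog_arm([
  {"x": 0, "y": 0, "z": 0, "ax": 0, "ay": 0, "az": 0, "fingers": 22},
  {"x": 0, "y": 0, "z": 0, "ax": 0, "ay": 0, "az": 0, "fingers": 22},
  {"x": 0, "y": 0, "z": 0, "ax": 0, "ay": 0, "az": 0, "fingers": 22},
  {"x": 0, "y": 0, "z": 0, "ax": 0, "ay": 0, "az": 0, "fingers": 22},
  {"x": 0, "y": 0, "z": 0, "ax": 0, "ay": 0, "az": 0, "fingers": 22},
  {"x": 0, "y": 0, "z": 0, "ax": 0, "ay": 0, "az": 0, "fingers": 22},
  {"x": 0, "y": 0, "z": 0, "ax": 0, "ay": 0, "az": 0, "fingers": 22},
  {"x": 0, "y": 0, "z": 0, "ax": 0, "ay": 0, "az": 0, "fingers": 22},
], force=25)

```text
t: 7.55
eef_pos: [0.5296, 0.2537, 0.0665]
tool_rot: [-0.298, -0.062, 0.952, -0.019]
contact_force: [-0.4, -0.7, 0.0]
gripper_width: 0.255
grasp_force: 0.0
```

```bash
python3 - <<'E'
from h import *
p,r=pose(); print(sl(p),bot.get_obs()['grasp_force'],bot.get_obs()['gripper_width']*85.4)
E
```

```text
[56.4 54.2 -1.4] 0.0 21.746310375527166
```

Emit:
jog_arm([
  {"x": 0, "y": 0, "z": 0, "ax": 0, "ay": 0, "az": 0, "fingers": 45},
  {"x": 0, "y": 0, "z": 0, "ax": 0, "ay": 0, "az": 0, "fingers": 45},
  {"x": 0, "y": 0, "z": 0, "ax": 0, "ay": 0, "az": 0, "fingers": 45},
  {"x": 0, "y": 0, "z": 4, "ax": 0, "ay": 0, "az": 0, "fingers": 45},
  {"x": 0, "y": 0, "z": 4, "ax": 0, "ay": 0, "az": 0, "fingers": 45},
  {"x": 0, "y": 0, "z": 4, "ax": 0, "ay": 0, "az": 0, "fingers": 45},
  {"x": 0, "y": 0, "z": 0, "ax": 0, "ay": 0, "az": 0, "fingers": 45},
  {"x": 0, "y": 0, "z": 0, "ax": 0, "ay": 0, "az": 0, "fingers": 30},
])

```text
t: 8.35
eef_pos: [0.5226, 0.2528, 0.0565]
tool_rot: [-0.299, -0.062, 0.952, -0.019]
contact_force: [0.4, 0.1, -0.2]
gripper_width: 0.373
grasp_force: 0.0
```

Emit:
jog_arm([
  {"x": 0, "y": 0, "z": 0, "ax": 0, "ay": 0, "az": 0, "fingers": 22},
  {"x": 0, "y": 0, "z": 0, "ax": 0, "ay": 0, "az": 0, "fingers": 22},
  {"x": 0, "y": 0, "z": 0, "ax": 0, "ay": 0, "az": 0, "fingers": 22},
  {"x": 0, "y": 0, "z": 0, "ax": 0, "ay": 0, "az": 0, "fingers": 22},
  {"x": 0, "y": 0, "z": 0, "ax": 0, "ay": 0, "az": 0, "fingers": 22},
  {"x": 0, "y": 0, "z": 0, "ax": 0, "ay": 0, "az": 0, "fingers": 22},
  {"x": 0, "y": 0, "z": 0, "ax": 0, "ay": 0, "az": 0, "fingers": 22},
  {"x": 0, "y": 0, "z": 0, "ax": 0, "ay": 0, "az": 0, "fingers": 22},
], force=25)

```text
t: 9.15
eef_pos: [0.5229, 0.2529, 0.0567]
tool_rot: [-0.298, -0.062, 0.952, -0.019]
contact_force: [0.5, -0.1, 2.0]
gripper_width: 0.293
grasp_force: 26.7
```

```bash
python3 - <<'E'
from h import *
p,r=pose(); print(sl(p),bot.get_obs()['grasp_force'],bot.get_obs()['gripper_width']*85.4)
E
```

```text
[ 56.5  54.3 -13.3] 26.74365922808647 25.045869505298192
```

The handle is gripped, with 27 N at 25 mm, but only near its top. The tips stand about 28 mm behind the TCP. I'll open, go 5 mm lower and grip again.

Emit:
jog_arm([
  {"x": 0, "y": 0, "z": 0, "ax": 0, "ay": 0, "az": 0, "fingers": 36},
  {"x": 0, "y": 0, "z": 0, "ax": 0, "ay": 0, "az": 0, "fingers": 36},
  {"x": 0, "y": 0, "z": 2, "ax": 0, "ay": 0, "az": 0, "fingers": 36},
  {"x": 0, "y": 0, "z": 3, "ax": 0, "ay": 0, "az": 0, "fingers": 36},
  {"x": 0, "y": 0, "z": 0, "ax": 0, "ay": 0, "az": 0, "fingers": 36},
  {"x": 0, "y": 0, "z": 0, "ax": 0, "ay": 0, "az": 0, "fingers": 30},
  {"x": 0, "y": 0, "z": 0, "ax": 0, "ay": 0, "az": 0, "fingers": 20},
  {"x": 0, "y": 0, "z": 0, "ax": 0, "ay": 0, "az": 0, "fingers": 20},
], force=40)

```text
t: 9.95
eef_pos: [0.5201, 0.2525, 0.0527]
tool_rot: [-0.298, -0.062, 0.952, -0.019]
contact_force: [-0.2, -0.0, 0.5]
gripper_width: 0.292
grasp_force: 41.2
```

Emit:
jog_arm([
  {"x": 0, "y": 0, "z": 0, "ax": 0, "ay": 0, "az": 0, "fingers": 20},
  {"x": 0, "y": 0, "z": 0, "ax": 0, "ay": 0, "az": 0, "fingers": 20},
  {"x": 0, "y": 0, "z": 0, "ax": 0, "ay": 0, "az": 0, "fingers": 20},
  {"x": 0, "y": 0, "z": -3, "ax": 0, "ay": 0, "az": 0, "fingers": 20},
  {"x": 0, "y": 0, "z": -7, "ax": 0, "ay": 0, "az": 0, "fingers": 20},
  {"x": 0, "y": 0, "z": -15, "ax": 0, "ay": 0, "az": 0, "fingers": 20},
  {"x": 0, "y": 0, "z": -25, "ax": 0, "ay": 0, "az": 0, "fingers": 20},
  {"x": 0, "y": 0, "z": -25, "ax": 0, "ay": 0, "az": 0, "fingers": 20},
], force=40)

```text
t: 10.75
eef_pos: [0.5627, 0.2579, 0.115]
tool_rot: [-0.299, -0.062, 0.952, -0.019]
contact_force: [1.0, 1.0, -0.8]
gripper_width: 0.29
grasp_force: 41.1
```

Emit:
jog_arm([
  {"x": 0, "y": 0, "z": -30, "ax": 0, "ay": 0, "az": 0, "fingers": 20},
  {"x": 0, "y": 0, "z": -30, "ax": 0, "ay": 0, "az": 0, "fingers": 20},
  {"x": 0, "y": 0, "z": -30, "ax": 0, "ay": -5, "az": 0, "fingers": 20},
  {"x": 0, "y": 0, "z": -30, "ax": 0, "ay": -6, "az": 0, "fingers": 20},
  {"x": 0, "y": 0, "z": -20, "ax": 0, "ay": -8, "az": 0, "fingers": 20},
  {"x": 0, "y": 0, "z": 0, "ax": 0, "ay": -8, "az": 0, "fingers": 20},
  {"x": 0, "y": 0, "z": 0, "ax": 0, "ay": -8, "az": 0, "fingers": 20},
  {"x": 0, "y": 0, "z": 0, "ax": 0, "ay": 0, "az": 0, "fingers": 20},
], force=40)

```text
t: 11.55
eef_pos: [0.6314, 0.2665, 0.2325]
tool_rot: [0.001, -0.065, 0.998, 0.001]
contact_force: [-0.2, -0.2, -0.9]
gripper_width: 0.293
grasp_force: 41.1
```

```bash
python3 - <<'E'
from h import *
o=bot.get_obs();p,r=pose(o); print(p,r.as_matrix().round(3).tolist(),o['q'].round(2),o['grasp_force'],o['gripper_width']*85.4)
c=shot('wrist','w6')
for k,a in wood(c):print(np.round(k[0],1),np.round(k[1],1),round(k[2],1),a)
t=shot('top','top1')
E
```

```text
[0.63136301 0.2664778  0.23249884] [[-0.991, -0.13, 0.002], [-0.13, 0.991, 0.002], [-0.002, 0.002, -1.0]] [-0.69  0.48  0.29  1.52 -0.15  1.16  1.33] 41.087000370025635 24.98087455944057
[280. 271.] [144.  54.] 90.0 7299.0
[188.4 128.6] [64.1 29.5] 74.4 1503.5
```

```bash
python3 - <<'E'
from h import *
rows([.522,-.161,.17],target(173),14)
E
```

```text
[ 12.  -29.3   4.4] [ 11.5 -29.5   4.4] [ 10.9 -29.7   4.4] [ 10.4 -29.9   4.5] [  9.9 -30.1   4.5] [  9.3 -30.3   4.5] [  8.8 -30.4   4.5] [  8.2 -30.6   4.5] [  7.7 -30.7   4.5] [  7.1 -30.9   4.5] [  6.5 -31.    4.5] [  6.  -31.1   4.5] [  5.4 -31.2   4.5] [  4.9 -31.3   4.5] turn/row [0.01 0.01 1.03]
```

Emit:
jog_arm([
  {"x": 12, "y": -29, "z": 4, "ax": 0, "ay": 0, "az": 1, "fingers": 20},
  {"x": 12, "y": -30, "z": 4, "ax": 0, "ay": 0, "az": 1, "fingers": 20},
  {"x": 11, "y": -30, "z": 4, "ax": 0, "ay": 0, "az": 1, "fingers": 20},
  {"x": 10, "y": -30, "z": 5, "ax": 0, "ay": 0, "az": 1, "fingers": 20},
  {"x": 10, "y": -30, "z": 5, "ax": 0, "ay": 0, "az": 1, "fingers": 20},
  {"x": 9, "y": -30, "z": 5, "ax": 0, "ay": 0, "az": 1, "fingers": 20},
  {"x": 9, "y": -30, "z": 5, "ax": 0, "ay": 0, "az": 1, "fingers": 20},
  {"x": 8, "y": -31, "z": 5, "ax": 0, "ay": 0, "az": 1, "fingers": 20},
])

```text
t: 12.45
eef_pos: [0.5734, 0.0207, 0.1949]
tool_rot: [0.002, 0.006, 1.0, 0.001]
contact_force: [0.9, 0.3, -0.5]
gripper_width: 0.293
grasp_force: 41.1
```

Emit:
jog_arm([
  {"x": 8, "y": -31, "z": 4, "ax": 0, "ay": 0, "az": 1, "fingers": 20},
  {"x": 7, "y": -31, "z": 4, "ax": 0, "ay": 0, "az": 1, "fingers": 20},
  {"x": 6, "y": -31, "z": 4, "ax": 0, "ay": 0, "az": 1, "fingers": 20},
  {"x": 6, "y": -31, "z": 4, "ax": 0, "ay": 0, "az": 1, "fingers": 20},
  {"x": 5, "y": -31, "z": 4, "ax": 0, "ay": 0, "az": 1, "fingers": 20},
  {"x": 5, "y": -31, "z": 4, "ax": 0, "ay": 0, "az": 1, "fingers": 20},
  {"x": 0, "y": 0, "z": 0, "ax": 0, "ay": 0, "az": 0, "fingers": 20},
  {"x": 0, "y": 0, "z": 0, "ax": 0, "ay": 0, "az": 0, "fingers": 20},
])

```text
t: 13.25
eef_pos: [0.5263, -0.163, 0.1705]
tool_rot: [0.001, 0.058, 0.998, 0.001]
contact_force: [-0.3, 0.5, -1.4]
gripper_width: 0.291
grasp_force: 41.1
```

```bash
python3 - <<'E'
from h import *
c=shot('wrist','w7'); o=bot.get_obs();p,r=pose(o); print(p,r.as_matrix().round(3).tolist(),o['q'].round(2))
for k,a in wood(c):print(np.round(k[0],1),np.round(k[1],1),round(k[2],1),a,[onz(c,*q,.02).round(4).tolist() for q in cv2.boxPoints(k)])
cv2.imwrite('pics/w7b.png',cv2.resize(cv2.imread('pics/w7.png'),(784,588),interpolation=cv2.INTER_CUBIC))
E
```

```text
[ 0.5265532  -0.16174875  0.17043777] [[-0.993, 0.115, 0.003], [0.115, 0.993, 0.002], [-0.003, 0.002, -1.0]] [-0.18  0.33  0.46  1.92 -0.18  0.93  1.82]
[ 48.6 373.3] [ 8.8 45.2] 55.2 244.5 [[0.7539, -0.5258, 0.02], [0.7183, -0.4626, 0.02], [0.7305, -0.46, 0.02], [0.7668, -0.5236, 0.02]]
[106.7 326.8] [26.6 11.1] 18.4 195.5 [[0.6789, -0.4136, 0.02], [0.6643, -0.4046, 0.02], [0.6801, -0.3773, 0.02], [0.695, -0.386, 0.02]]
[280. 271.] [144.  54.] 90.0 7287.5 [[0.537, -0.1911, 0.02], [0.5439, -0.1332, 0.02], [0.734, -0.1502, 0.02], [0.7258, -0.2183, 0.02]]
[ 70.5 213.3] [56.  64.3] 56.3 2268.0 [[0.5181, -0.4353, 0.02], [0.4868, -0.3653, 0.02], [0.5413, -0.3476, 0.02], [0.5763, -0.4206, 0.02]]
[235.  177.8] [25.4 67.8] 4.4 1583.0 [[0.5459, -0.2291, 0.02], [0.4748, -0.2111, 0.02], [0.4798, -0.1857, 0.02], [0.5514, -0.202, 0.02]]
```

View pics/w7b.png

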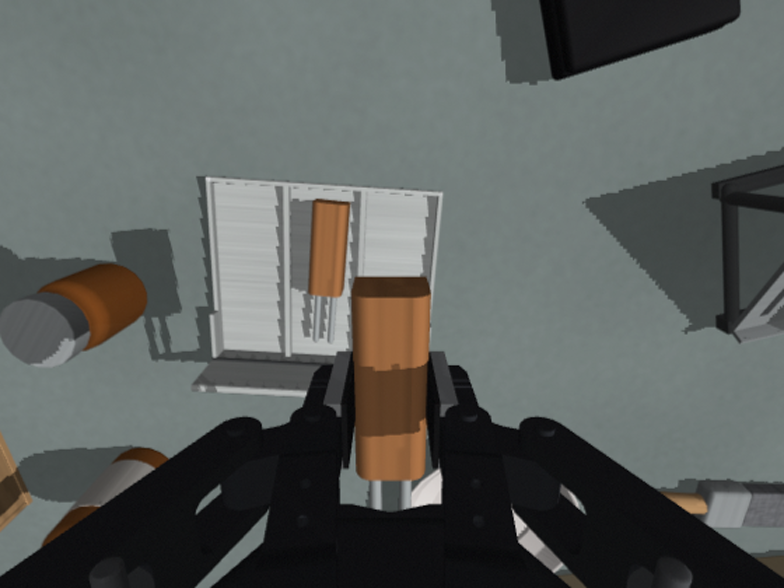

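The view shows the tin with its -x end from (147,127) to (316,137) in original pixels. The fork_c handle is at (235,178), and the flap leans up at the far end. Fork_b hangs straight in the fingers at (280,271).

```bash
python3 - <<'E'
from h import *
c=load('w7');t=load('top1')
A=onz(c,147.1,127.1,.01);B=onz(c,316.4,137.1,.01); Y=(B-A); L=np.linalg.norm(Y); print(A,B,L,'yaw',np.degrees(np.arctan2(-Y[0],Y[1])))
# left wall outer edge, right wall
for n,p,z in (('L far',(151,256),.01),('Lrib top',(282/1.4,187/1.4),.01),('Lrib bot',(287/1.4,354/1.4),.01),('Rrib top',(363/1.4,191/1.4),.01),('Rrib bot',(352/1.4,345/1.4),.01)): print(n,onz(c,*p,z).round(4))
# fork c handle ends: near end bottom (u top of pic) , far end top
for n,p,z in (('c near',(236.5,143),.003),('c far',(233.5,212),.024)): print(n,onz(c,*p,z).round(4))
tt=[onz(t,x/2.75+140,y/2.75+190,.01) for x,y in ((520,242),(718,302))]
Y=tt[0]-tt[1]; print('top',np.round(tt,4),np.linalg.norm(Y),np.degrees(np.arctan2(-Y[0],Y[1])))
E
```

```text
[ 0.45009684 -0.29007805  0.01      ] [ 0.48081998 -0.1167357   0.01      ] 0.17604397991653084 yaw -10.050709151005217
L far [ 0.5951 -0.3221  0.01  ]
Lrib top [ 0.4631 -0.2355  0.01  ]
Lrib bot [ 0.5987 -0.258   0.01  ]
Rrib top [ 0.4731 -0.176   0.01  ]
Rrib bot [ 0.5969 -0.2024  0.01  ]
c near [ 0.4776 -0.2018  0.003 ]
c far [ 0.5479 -0.2136  0.024 ]
top [[ 0.4803 -0.121   0.01  ]
 [ 0.4508 -0.2938  0.01  ]] 0.17530690543962188 -9.701913320948744
```

```bash
cat >> h.py <<'E'
TC=np.array([.5374,-.2167,0]); TY=-10.0; b_=np.radians(TY); TX=np.array([np.cos(b_),np.sin(b_),0]); TYv=np.array([-np.sin(b_),np.cos(b_),0])
def tin(x,y,z): return TC+TX*x+TYv*y+np.array([0,0,z])
def intin(P): q=np.array(P)-TC; return np.round([q@TX*1000,q@TYv*1000,q[2]*1000],1)
E
python3 - <<'E'
from h import *
plan(tin(-.023,.058,.0),target(170)); plan(tin(-.023,.058,-.013),target(170))
E
```

```text
at [ 0.5266 -0.1617  0.1704] turn [0.13 0.18 3.42] deg n>=0.4 then shift [  2.8   5.8 170.4] n>=3.4 | shift-first [  3.    5.6 170.4]
at [ 0.5266 -0.1617  0.1704] turn [0.13 0.18 3.42] deg n>=0.4 then shift [  2.8   5.8 183.4] n>=3.7 | shift-first [  3.    5.5 183.4]
```

Emit:
jog_arm([
  {"x": 3, "y": 6, "z": 20, "ax": 0.1, "ay": 0.2, "az": 3.4, "fingers": 20},
  {"x": 0, "y": 0, "z": 30, "ax": 0, "ay": 0, "az": 0, "fingers": 20},
  {"x": 0, "y": 0, "z": 30, "ax": 0, "ay": 0, "az": 0, "fingers": 20},
  {"x": 0, "y": 0, "z": 30, "ax": 0, "ay": 0, "az": 0, "fingers": 20},
  {"x": 0, "y": 0, "z": 30, "ax": 0, "ay": 0, "az": 0, "fingers": 20},
  {"x": 0, "y": 0, "z": 25, "ax": 0, "ay": 0, "az": 0, "fingers": 20},
  {"x": 0, "y": 0, "z": 5, "ax": 0, "ay": 0, "az": 0, "fingers": 20},
  {"x": 0, "y": 0, "z": 0, "ax": 0, "ay": 0, "az": 0, "fingers": 20},
])

```text
t: 14.1
eef_pos: [0.5232, -0.1542, -0.0003]
tool_rot: [-0.001, 0.086, 0.996, 0.001]
contact_force: [-0.4, 0.6, 0.2]
gripper_width: 0.289
grasp_force: 41.1
```

```bash
python3 - <<'E'
from h import *
p,r=pose();print(intin(p),p,(r.inv()*target(170)).as_rotvec(degrees=True).round(2),bot.get_obs()['contact_force'])
s=shot('side','side2');cv2.imwrite('pics/side2c.png',cv2.resize(cv2.imread('pics/side2.png')[130:230,220:350],None,fx=6,fy=6,interpolation=cv2.INTER_CUBIC))
E
```

```text
[-24.8  59.1  -0.3] [ 5.23214306e-01 -1.54234717e-01 -2.55725356e-04] [ 0.05 -0.11  0.13] [-0.36149392  0.63981013  0.22620557]
```

View pics/side2c.png

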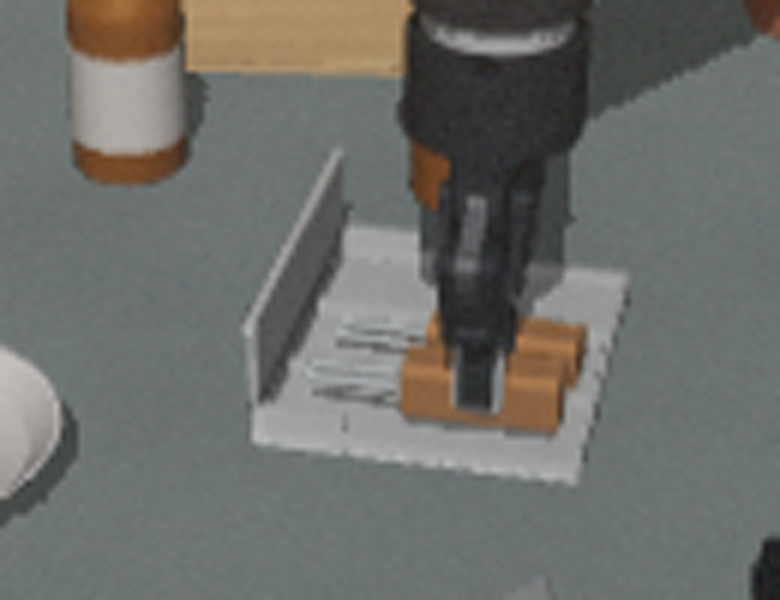

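The fork hangs level over the near bay with its prongs towards the flap, and the tips sit a few mm above its underside. I'll lower it slowly now.

Emit:
jog_arm([
  {"x": -1, "y": -1, "z": 3, "ax": 0, "ay": 0, "az": 0, "fingers": 20},
  {"x": 0, "y": 0, "z": 3, "ax": 0, "ay": 0, "az": 0, "fingers": 20},
  {"x": 0, "y": 0, "z": 2, "ax": 0, "ay": 0, "az": 0, "fingers": 20},
  {"x": 0, "y": 0, "z": 1, "ax": 0, "ay": 0, "az": 0, "fingers": 20},
  {"x": 0, "y": 0, "z": 1, "ax": 0, "ay": 0, "az": 0, "fingers": 20},
  {"x": 0, "y": 0, "z": 1, "ax": 0, "ay": 0, "az": 0, "fingers": 20},
  {"x": 0, "y": 0, "z": 1, "ax": 0, "ay": 0, "az": 0, "fingers": 20},
  {"x": 0, "y": 0, "z": 0, "ax": 0, "ay": 0, "az": 0, "fingers": 20},
])

```text
t: 14.95
eef_pos: [0.5234, -0.1563, -0.0119]
tool_rot: [-0.0, 0.087, 0.996, 0.0]
contact_force: [-0.3, -0.0, -0.3]
gripper_width: 0.292
grasp_force: 41.1
```

Emit:
jog_arm([
  {"x": 0, "y": 0, "z": 0.5, "ax": 0, "ay": 0, "az": 0, "fingers": 20},
  {"x": 0, "y": 0, "z": 0.5, "ax": 0, "ay": 0, "az": 0, "fingers": 20},
  {"x": 0, "y": 0, "z": 0.5, "ax": 0, "ay": 0, "az": 0, "fingers": 20},
  {"x": 0, "y": 0, "z": 0.5, "ax": 0, "ay": 0, "az": 0, "fingers": 20},
  {"x": 0, "y": 0, "z": 0.5, "ax": 0, "ay": 0, "az": 0, "fingers": 20},
  {"x": 0, "y": 0, "z": 0.5, "ax": 0, "ay": 0, "az": 0, "fingers": 20},
  {"x": 0, "y": 0, "z": 0, "ax": 0, "ay": 0, "az": 0, "fingers": 20},
  {"x": 0, "y": 0, "z": 0, "ax": 0, "ay": 0, "az": 0, "fingers": 20},
])

```text
t: 15.75
eef_pos: [0.5236, -0.1564, -0.0131]
tool_rot: [-0.0, 0.087, 0.996, 0.001]
contact_force: [-6.5, 2.0, 21.1]
gripper_width: 0.292
grasp_force: 43.7
```

Emit:
jog_arm([
  {"x": 0, "y": 0, "z": -1, "ax": 0, "ay": 0, "az": 0, "fingers": 20},
  {"x": 0, "y": 0, "z": -0.5, "ax": 0, "ay": 0, "az": 0, "fingers": 20},
  {"x": 0, "y": 0, "z": 0, "ax": 0, "ay": 0, "az": 0, "fingers": 27},
  {"x": 0, "y": 0, "z": 0, "ax": 0, "ay": 0, "az": 0, "fingers": 32},
  {"x": 0, "y": 0, "z": 0, "ax": 0, "ay": 0, "az": 0, "fingers": 38},
  {"x": 0, "y": 0, "z": 0, "ax": 0, "ay": 0, "az": 0, "fingers": 38},
  {"x": 0, "y": 0, "z": 0, "ax": 0, "ay": 0, "az": 0, "fingers": 38},
  {"x": 0, "y": 0, "z": 0, "ax": 0, "ay": 0, "az": 0, "fingers": 38},
])

```text
t: 16.55
eef_pos: [0.5235, -0.1564, -0.0134]
tool_rot: [-0.0, 0.087, 0.996, 0.0]
contact_force: [0.4, 0.5, 0.6]
gripper_width: 0.446
grasp_force: 0.0
```

Emit:
jog_arm([
  {"x": 0, "y": 0, "z": -5, "ax": 0, "ay": 0, "az": 0, "fingers": 38},
  {"x": 0, "y": 0, "z": -15, "ax": 0, "ay": 0, "az": 0, "fingers": 38},
  {"x": 0, "y": 0, "z": -30, "ax": 0, "ay": 0, "az": 0, "fingers": 38},
  {"x": 0, "y": 0, "z": -40, "ax": 0, "ay": 0, "az": 0, "fingers": 60},
  {"x": 0, "y": 0, "z": -40, "ax": 0, "ay": 0, "az": 0, "fingers": 60},
  {"x": 0, "y": 0, "z": -40, "ax": 0, "ay": 0, "az": 0, "fingers": 60},
  {"x": 0, "y": 0, "z": -40, "ax": 0, "ay": 0, "az": 0, "fingers": 60},
  {"x": 0, "y": 0, "z": 0, "ax": 0, "ay": 0, "az": 0, "fingers": 60},
])

```text
t: 17.35
eef_pos: [0.527, -0.1579, 0.2034]
tool_rot: [0.005, 0.087, 0.996, 0.0]
contact_force: [1.3, 0.2, -0.3]
gripper_width: 0.703
grasp_force: 0.0
```

```bash
python3 - <<'E'
from h import *
c=shot('wrist','w8'); p,r=pose();print(p)
for k,a in wood(c):
    if a>800: print(np.round(k[0],1),np.round(k[1],1),round(k[2],1),a,intin(onz(c,*k[0],.015)))
P=E0+D*.1035-RY*.0465+N*.05; print(P); plan(P,target(180+YAW,35)); rows([.63,.15,.25],target(180+YAW),14)
E
```

```text
[ 0.52550482 -0.15715313  0.20060851]
[ 89.6 212.3] [50.4 53. ] 53.1 1701.5 [  22.7 -174.5   15. ]
[280.5 174.5] [61. 21.] 90.0 1234.5 [-24.1  59.4  15. ]
[234.5 172.5] [61. 23.] 90.0 1333.5 [-26.6   5.3  15. ]
[0.61015985 0.16270745 0.08159244]
at [ 0.5255 -0.1572  0.2006] turn [  5.37  35.11 -16.94] deg n>=4.6 then shift [-171.2  306.1   25.4] n>=7.0 | shift-first [-27.1 329.5 119.7]
[-3.6 22.9 -3.5] [-4.1 22.8 -3.5] [-4.6 22.7 -3.5] [-5.1 22.6 -3.5] [-5.5 22.5 -3.5] [-6.  22.4 -3.5] [-6.5 22.2 -3.5] [-7.  22.1 -3.5] [-7.5 21.9 -3.5] [-8.  21.8 -3.5] [-8.4 21.6 -3.5] [-8.9 21.4 -3.5] [-9.4 21.2 -3.5] [-9.8 21.  -3.5] turn/row [ 0.    0.03 -1.25]
```

Emit:
jog_arm([
  {"x": -4, "y": 23, "z": -4, "ax": 0, "ay": 0, "az": -1.2, "fingers": 60},
  {"x": -4, "y": 23, "z": -4, "ax": 0, "ay": 0, "az": -1.2, "fingers": 60},
  {"x": -5, "y": 23, "z": -4, "ax": 0, "ay": 0, "az": -1.2, "fingers": 60},
  {"x": -5, "y": 23, "z": -4, "ax": 0, "ay": 2, "az": -1.2, "fingers": 60},
  {"x": -6, "y": 22, "z": -4, "ax": 0, "ay": 2, "az": -1.2, "fingers": 60},
  {"x": -6, "y": 22, "z": -4, "ax": 0, "ay": 3, "az": -1.2, "fingers": 60},
  {"x": -6, "y": 22, "z": -4, "ax": 0, "ay": 3, "az": -1.2, "fingers": 60},
  {"x": -7, "y": 22, "z": -4, "ax": 0, "ay": 3, "az": -1.2, "fingers": 60},
])

```text
t: 18.2
eef_pos: [0.5856, 0.019, 0.2261]
tool_rot: [-0.115, 0.003, 0.993, 0.006]
contact_force: [0.6, -0.2, 0.7]
gripper_width: 0.703
grasp_force: 0.0
```

Emit:
jog_arm([
  {"x": -8, "y": 22, "z": -4, "ax": 0, "ay": 3, "az": -1.2, "fingers": 60},
  {"x": -8, "y": 22, "z": -4, "ax": 0, "ay": 3, "az": -1.2, "fingers": 60},
  {"x": -8, "y": 22, "z": -4, "ax": 0, "ay": 4, "az": -1.2, "fingers": 60},
  {"x": -9, "y": 21, "z": -4, "ax": 0, "ay": 4, "az": -1.2, "fingers": 60},
  {"x": -9, "y": 21, "z": -4, "ax": 0, "ay": 4, "az": -1.2, "fingers": 60},
  {"x": -10, "y": 21, "z": -4, "ax": 0, "ay": 4, "az": -1.2, "fingers": 60},
  {"x": 0, "y": 0, "z": 0, "ax": 0, "ay": 0, "az": 0, "fingers": 60},
  {"x": 0, "y": 0, "z": 0, "ax": 0, "ay": 0, "az": 0, "fingers": 60},
])

```text
t: 19.0
eef_pos: [0.6369, 0.1496, 0.2309]
tool_rot: [-0.301, -0.06, 0.952, 0.012]
contact_force: [0.0, -1.2, 0.4]
gripper_width: 0.696
grasp_force: 0.0
```

```bash
python3 - <<'E'
from h import *
P=E0+D*.1035-RY*.0465+N*.045; plan(P,target(180+YAW,35)); print(sl(pose()[0]),bot.get_obs()['q'].round(2))
E
```

```text
at [0.6369 0.1496 0.2309] turn [3.55 0.09 0.88] deg n>=0.4 then shift [-65.4  16.5 141.5] n>=3.1 | shift-first [-65.3   6.7 142.3]
[ 38.1 -63.  186.5] [-0.4   0.84  0.31  1.05 -0.3   1.89  1.57]
```

Emit:
jog_arm([
  {"x": 0, "y": 0, "z": 0, "ax": 3.5, "ay": 0.1, "az": 0.9, "fingers": 60},
  {"x": -11, "y": 3, "z": 23, "ax": 0, "ay": 0, "az": 0, "fingers": 60},
  {"x": -11, "y": 3, "z": 23, "ax": 0, "ay": 0, "az": 0, "fingers": 60},
  {"x": -11, "y": 3, "z": 24, "ax": 0, "ay": 0, "az": 0, "fingers": 60},
  {"x": -11, "y": 3, "z": 24, "ax": 0, "ay": 0, "az": 0, "fingers": 60},
  {"x": -11, "y": 3, "z": 24, "ax": 0, "ay": 0, "az": 0, "fingers": 60},
  {"x": -10, "y": 2, "z": 23, "ax": 0, "ay": 0, "az": 0, "fingers": 60},
  {"x": 0, "y": 0, "z": 0, "ax": 0, "ay": 0, "az": 0, "fingers": 60},
])

```text
t: 19.8
eef_pos: [0.6053, 0.1619, 0.0783]
tool_rot: [-0.301, -0.061, 0.951, -0.019]
contact_force: [-0.8, -0.0, -0.9]
gripper_width: 0.702
grasp_force: 0.0
```

```bash
python3 - <<'E'
from h import *
c=shot('wrist','w9'); p,r=pose(); print(sl(p),(r.inv()*target(180+YAW,35)).as_rotvec(degrees=True).round(2))
for k,a in wood(c):
    b=cv2.boxPoints(k)
    if a>800: print(np.round(k[0],1),np.round(k[1],1),round(k[2],1),a,[sl(slope(c,*q,.015)).tolist() for q in b], 'up,h0',sl(slope(c,k[0][0],b[:,1].min(),0)),'dn',sl(slope(c,k[0][0],b[:,1].max(),.02)))
print(proj(c,p),bot.get_obs()['q'].round(2))
E
```

```text
[101.5 -46.8  47. ] [ 0.11  0.02 -0.1 ]
[278.5 228. ] [104.  39.] 90.0 3637.0 [[63.9, -58.4, 15.0], [63.9, -32.9, 15.0], [140.9, -31.6, 15.0], [140.8, -60.0, 15.0]] up,h0 [ 67.  -45.6  -0. ] dn [137.9 -45.8  20. ]
[276.82078991 249.82326902] [-0.45  0.92  0.28  1.24 -0.27  1.62  1.56]
```

Emit:
jog_arm([
  {"x": -1, "y": 1, "z": 12, "ax": 0, "ay": 0, "az": 0, "fingers": 50},
  {"x": 0, "y": 0, "z": 14, "ax": 0, "ay": 0, "az": 0, "fingers": 45},
  {"x": 0, "y": 0, "z": 14, "ax": 0, "ay": 0, "az": 0, "fingers": 45},
  {"x": 0, "y": 0, "z": 12, "ax": 0, "ay": 0, "az": 0, "fingers": 45},
  {"x": 0, "y": 0, "z": 8, "ax": 0, "ay": 0, "az": 0, "fingers": 45},
  {"x": 0, "y": 0, "z": 4, "ax": 0, "ay": 0, "az": 0, "fingers": 45},
  {"x": 0, "y": 0, "z": 1, "ax": 0, "ay": 0, "az": 0, "fingers": 40},
  {"x": 0, "y": 0, "z": 0, "ax": 0, "ay": 0, "az": 0, "fingers": 36},
])

```text
t: 20.65
eef_pos: [0.5722, 0.1596, 0.0263]
tool_rot: [-0.299, -0.062, 0.952, -0.019]
contact_force: [-0.1, 0.2, 0.3]
gripper_width: 0.419
grasp_force: 0.0
```

```bash
python3 - <<'E'
from h import *
print(sl(pose()[0]),bot.get_obs()['contact_force'])
E
```

```text
[104.1 -44.7 -17.1] [-0.07186757  0.24175816  0.30056883]
```

Emit:
jog_arm([
  {"x": 0, "y": -1, "z": 1, "ax": 0, "ay": 0, "az": 0, "fingers": 30},
  {"x": 0, "y": 0, "z": 0, "ax": 0, "ay": 0, "az": 0, "fingers": 24},
  {"x": 0, "y": 0, "z": 0, "ax": 0, "ay": 0, "az": 0, "fingers": 20},
  {"x": 0, "y": 0, "z": 0, "ax": 0, "ay": 0, "az": 0, "fingers": 20},
  {"x": 0, "y": 0, "z": 0, "ax": 0, "ay": 0, "az": 0, "fingers": 20},
  {"x": 0, "y": 0, "z": 0, "ax": 0, "ay": 0, "az": 0, "fingers": 20},
  {"x": 0, "y": 0, "z": 0, "ax": 0, "ay": 0, "az": 0, "fingers": 20},
  {"x": 0, "y": 0, "z": 0, "ax": 0, "ay": 0, "az": 0, "fingers": 20},
], force=40)

```text
t: 21.45
eef_pos: [0.5721, 0.1583, 0.0257]
tool_rot: [-0.298, -0.062, 0.952, -0.019]
contact_force: [3.6, -0.8, 5.4]
gripper_width: 0.29
grasp_force: 40.1
```

Emit:
jog_arm([
  {"x": 0, "y": 0, "z": -3, "ax": 0, "ay": 0, "az": 0, "fingers": 20},
  {"x": 0, "y": 0, "z": -7, "ax": 0, "ay": 0, "az": 0, "fingers": 20},
  {"x": 0, "y": 0, "z": -15, "ax": 0, "ay": 0, "az": 0, "fingers": 20},
  {"x": 0, "y": 0, "z": -25, "ax": 0, "ay": 0, "az": 0, "fingers": 20},
  {"x": 0, "y": 0, "z": -30, "ax": 0, "ay": 0, "az": 0, "fingers": 20},
  {"x": 0, "y": 0, "z": -35, "ax": 0, "ay": 0, "az": 0, "fingers": 20},
  {"x": 0, "y": 0, "z": -35, "ax": 0, "ay": 0, "az": 0, "fingers": 20},
  {"x": 0, "y": 0, "z": -35, "ax": 0, "ay": 0, "az": 0, "fingers": 20},
])

```text
t: 22.25
eef_pos: [0.6765, 0.1724, 0.1782]
tool_rot: [-0.3, -0.062, 0.952, -0.019]
contact_force: [0.3, 0.8, -1.6]
gripper_width: 0.29
grasp_force: 39.3
```

```bash
python3 - <<'E'
from h import *
o=bot.get_obs();p,r=pose(o); print(o['grasp_force'],o['gripper_width']*85.4,o['t'])
c=shot('wrist','w10')
for k,a in wood(c):
    if a>800: print(np.round(k[0],1),np.round(k[1],1),round(k[2],1),a)
plan(tin(-.023,-.058,.2),target(170)); 
E
```

```text
39.33671593666077 24.777932663264615 22.25
[279.5 267. ] [144.  55.] 90.0 6954.5
[ 40.7 120.2] [29.  57.8] 32.7 1456.5
[  5.7 106.2] [29.2 53.4] 35.8 972.5
at [0.6801 0.1724 0.1827] turn [ -5.15 -34.23  16.95] deg n>=4.5 then shift [  96.  -466.   -17.3] n>=9.5 | shift-first [ 200.8 -415.7  116.1]
```

Emit:
jog_arm([
  {"x": 0, "y": 0, "z": -10, "ax": 0, "ay": -7, "az": 0, "fingers": 20},
  {"x": 0, "y": 0, "z": -10, "ax": 0, "ay": -7, "az": 0, "fingers": 20},
  {"x": 0, "y": 0, "z": -10, "ax": 0, "ay": -7, "az": 0, "fingers": 20},
  {"x": 0, "y": 0, "z": -10, "ax": 0, "ay": -7, "az": 0, "fingers": 20},
  {"x": 0, "y": 0, "z": 0, "ax": 0, "ay": -7, "az": 0, "fingers": 20},
  {"x": 0, "y": 0, "z": 0, "ax": 0, "ay": 0, "az": 5, "fingers": 20},
  {"x": 0, "y": 0, "z": 0, "ax": 0, "ay": 0, "az": 8, "fingers": 20},
  {"x": 0, "y": 0, "z": 0, "ax": 0, "ay": 0, "az": 8, "fingers": 20},
])

```text
t: 23.1
eef_pos: [0.6914, 0.1743, 0.2132]
tool_rot: [0.0, 0.121, 0.993, 0.001]
contact_force: [0.4, 0.7, -1.0]
gripper_width: 0.288
grasp_force: 39.4
```

```bash
python3 - <<'E'
from h import *
p,r=pose(); x=r.as_matrix()[:,0]; az=np.degrees(np.arctan2(x[1],x[0]))%360; print(p,az,bot.get_obs()['q'].round(2))
n=24; st=-(az+10)/n*-1; P=tin(-.023,-.058,.2); d=(P-p)/n*1000; print('az/row',(az+10)/n)
for k in range(n): print(target(az-k*(az+10)/n).inv().apply(d).round(0).astype(int).tolist(),end=' ')
E
```

```text
[0.69144306 0.17430024 0.21316271] 166.12161321112927 [-0.61  0.56  0.43  1.47 -0.25  1.16  1.18]
az/row 7.33840055046372
[3, -20, 1] [1, -20, 1] [-2, -20, 1] [-5, -20, 1] [-7, -19, 1] [-9, -18, 1] [-12, -16, 1] [-14, -15, 1] [-15, -13, 1] [-17, -11, 1] [-18, -9, 1] [-19, -6, 1] [-20, -4, 1] [-20, -1, 1] [-20, 1, 1] [-20, 4, 1] [-19, 6, 1] [-18, 9, 1] [-17, 11, 1] [-15, 13, 1] [-13, 15, 1] [-11, 16, 1] [-9, 18, 1] [-7, 19, 1]
```

Emit:
jog_arm([
  {"x": 3, "y": -20, "z": 1, "ax": 0, "ay": 0, "az": 7.3, "fingers": 20},
  {"x": 1, "y": -20, "z": 1, "ax": 0, "ay": 0, "az": 7.3, "fingers": 20},
  {"x": -2, "y": -20, "z": 1, "ax": 0, "ay": 0, "az": 7.3, "fingers": 20},
  {"x": -5, "y": -20, "z": 1, "ax": 0, "ay": 0, "az": 7.3, "fingers": 20},
  {"x": -7, "y": -19, "z": 1, "ax": 0, "ay": 0, "az": 7.3, "fingers": 20},
  {"x": -9, "y": -18, "z": 1, "ax": 0, "ay": 0, "az": 7.3, "fingers": 20},
  {"x": -12, "y": -16, "z": 1, "ax": 0, "ay": 0, "az": 7.3, "fingers": 20},
  {"x": -14, "y": -15, "z": 1, "ax": 0, "ay": 0, "az": 7.3, "fingers": 20},
])

```text
t: 23.9
eef_pos: [0.6304, 0.024, 0.2044]
tool_rot: [-0.0, 0.59, 0.808, 0.001]
contact_force: [0.4, -0.2, 0.1]
gripper_width: 0.289
grasp_force: 39.5
```

Emit:
jog_arm([
  {"x": -15, "y": -13, "z": 1, "ax": 0, "ay": 0, "az": 7.3, "fingers": 20},
  {"x": -17, "y": -11, "z": 1, "ax": 0, "ay": 0, "az": 7.3, "fingers": 20},
  {"x": -18, "y": -9, "z": 1, "ax": 0, "ay": 0, "az": 7.3, "fingers": 20},
  {"x": -19, "y": -6, "z": 1, "ax": 0, "ay": 0, "az": 7.3, "fingers": 20},
  {"x": -20, "y": -4, "z": 1, "ax": 0, "ay": 0, "az": 7.3, "fingers": 20},
  {"x": -20, "y": -1, "z": 1, "ax": 0, "ay": 0, "az": 7.3, "fingers": 20},
  {"x": -20, "y": 1, "z": 1, "ax": 0, "ay": 0, "az": 7.3, "fingers": 20},
  {"x": -20, "y": 4, "z": 1, "ax": 0, "ay": 0, "az": 7.3, "fingers": 20},
])

```text
t: 24.7
eef_pos: [0.5695, -0.1247, 0.1961]
tool_rot: [-0.001, 0.909, 0.418, 0.001]
contact_force: [0.6, -0.4, -0.3]
gripper_width: 0.287
grasp_force: 39.5
```

Emit:
jog_arm([
  {"x": -19, "y": 6, "z": 1, "ax": 0, "ay": 0, "az": 7.3, "fingers": 20},
  {"x": -18, "y": 9, "z": 1, "ax": 0, "ay": 0, "az": 7.3, "fingers": 20},
  {"x": -17, "y": 11, "z": 1, "ax": 0, "ay": 0, "az": 7.3, "fingers": 20},
  {"x": -15, "y": 13, "z": 1, "ax": 0, "ay": 0, "az": 7.3, "fingers": 20},
  {"x": -13, "y": 15, "z": 1, "ax": 0, "ay": 0, "az": 7.3, "fingers": 20},
  {"x": -11, "y": 16, "z": 1, "ax": 0, "ay": 0, "az": 7.3, "fingers": 20},
  {"x": -9, "y": 18, "z": 1, "ax": 0, "ay": 0, "az": 7.3, "fingers": 20},
  {"x": -7, "y": 19, "z": 1, "ax": 0, "ay": 0, "az": 7.3, "fingers": 20},
])

```text
t: 25.5
eef_pos: [0.5115, -0.2733, 0.1876]
tool_rot: [-0.002, 0.997, -0.079, 0.001]
contact_force: [-0.1, 0.5, -0.3]
gripper_width: 0.292
grasp_force: 39.5
```

```bash
python3 - <<'E'
from h import *
o=bot.get_obs(); print(o['t'],o['q'].round(2),intin(o['eef_pos'])); plan(tin(-.023,-.058,.0),target(-10))
E
```

```text
25.5 [-0.44  0.64  1.22  1.86 -0.67  1.13 -0.7 ] [-15.6 -60.2 187.6]
at [ 0.5115 -0.2733  0.1876] turn [-0.2  -0.07  0.97] deg n>=0.1 then shift [ -7.4  -2.2 187.6] n>=3.8 | shift-first [ -7.6  -1.6 187.6]
```

Emit:
jog_arm([
  {"x": -7, "y": -2, "z": 10, "ax": -0.2, "ay": 0, "az": 1, "fingers": 20},
  {"x": 0, "y": 0, "z": 28, "ax": 0, "ay": 0, "az": 0, "fingers": 20},
  {"x": 0, "y": 0, "z": 32, "ax": 0, "ay": 0, "az": 0, "fingers": 20},
  {"x": 0, "y": 0, "z": 32, "ax": 0, "ay": 0, "az": 0, "fingers": 20},
  {"x": 0, "y": 0, "z": 32, "ax": 0, "ay": 0, "az": 0, "fingers": 20},
  {"x": 0, "y": 0, "z": 28, "ax": 0, "ay": 0, "az": 0, "fingers": 20},
  {"x": 0, "y": 0, "z": 24, "ax": 0, "ay": 0, "az": 0, "fingers": 20},
  {"x": 0, "y": 0, "z": 0, "ax": 0, "ay": 0, "az": 0, "fingers": 20},
])

```text
t: 26.3
eef_pos: [0.5036, -0.2677, -0.0012]
tool_rot: [-0.001, 0.996, -0.084, -0.002]
contact_force: [-1.5, 0.5, -0.6]
gripper_width: 0.292
grasp_force: 39.5
```

```bash
python3 - <<'E'
from h import *
p,r=pose();print(intin(p),(r.inv()*target(-10)).as_rotvec(degrees=True).round(2),bot.get_obs()['q'].round(2),bot.get_obs()['contact_force'].round(1))
s=shot('top','top3')
for k,a in wood(s):
    if 40<a<700: print(np.round(k[0],1),np.round(k[1],1),round(k[2],1),a)
E
```

```text
[-24.4 -56.1  -1.2] [-0.09  0.23  0.36] [-0.28  0.83  0.93  1.99 -0.94  0.83 -0.53] [-1.5  0.5 -0.6]
[544.4 271.5] [27.2 18.4] 77.5 396.0
[543.5 231.7] [26.7 15.1] 11.9 357.5
[469.1 194.8] [25.  23.8] 50.7 443.5
```

Emit:
jog_arm([
  {"x": 0, "y": 2, "z": 3, "ax": 0, "ay": 0.2, "az": 0.4, "fingers": 20},
  {"x": 0, "y": 0, "z": 3, "ax": 0, "ay": 0, "az": 0, "fingers": 20},
  {"x": 0, "y": 0, "z": 2, "ax": 0, "ay": 0, "az": 0, "fingers": 20},
  {"x": 0, "y": 0, "z": 1, "ax": 0, "ay": 0, "az": 0, "fingers": 20},
  {"x": 0, "y": 0, "z": 1, "ax": 0, "ay": 0, "az": 0, "fingers": 20},
  {"x": 0, "y": 0, "z": 0.5, "ax": 0, "ay": 0, "az": 0, "fingers": 20},
  {"x": 0, "y": 0, "z": 0.5, "ax": 0, "ay": 0, "az": 0, "fingers": 20},
  {"x": 0, "y": 0, "z": 0, "ax": 0, "ay": 0, "az": 0, "fingers": 20},
])

```text
t: 27.15
eef_pos: [0.5054, -0.2726, -0.009]
tool_rot: [0.001, 0.996, -0.089, 0.003]
contact_force: [-0.1, 0.1, -0.5]
gripper_width: 0.292
grasp_force: 39.5
```

Emit:
jog_arm([
  {"x": 0, "y": 0, "z": 0.5, "ax": 0, "ay": 0, "az": 0, "fingers": 20},
  {"x": 0, "y": 0, "z": 0.5, "ax": 0, "ay": 0, "az": 0, "fingers": 20},
  {"x": 0, "y": 0, "z": 0.5, "ax": 0, "ay": 0, "az": 0, "fingers": 20},
  {"x": 0, "y": 0, "z": 0, "ax": 0, "ay": 0, "az": 0, "fingers": 20},
  {"x": 0, "y": 0, "z": 0, "ax": 0, "ay": 0, "az": 0, "fingers": 20},
  {"x": 0, "y": 0, "z": 0, "ax": 0, "ay": 0, "az": 0, "fingers": 20},
  {"x": 0, "y": 0, "z": 0, "ax": 0, "ay": 0, "az": 0, "fingers": 20},
  {"x": 0, "y": 0, "z": 0, "ax": 0, "ay": 0, "az": 0, "fingers": 20},
])

```text
t: 27.95
eef_pos: [0.5054, -0.2727, -0.0105]
tool_rot: [0.001, 0.996, -0.089, 0.003]
contact_force: [-0.5, 0.5, -0.1]
gripper_width: 0.293
grasp_force: 39.5
```

Emit:
jog_arm([
  {"x": 0, "y": -2, "z": 0.5, "ax": 0, "ay": 0, "az": 0, "fingers": 20},
  {"x": 0, "y": 0, "z": 0.5, "ax": 0, "ay": 0, "az": 0, "fingers": 20},
  {"x": 0, "y": 0, "z": 0.5, "ax": 0, "ay": 0, "az": 0, "fingers": 20},
  {"x": 0, "y": 0, "z": 0.5, "ax": 0, "ay": 0, "az": 0, "fingers": 20},
  {"x": 0, "y": 0, "z": 0.5, "ax": 0, "ay": 0, "az": 0, "fingers": 20},
  {"x": 0, "y": 0, "z": 0, "ax": 0, "ay": 0, "az": 0, "fingers": 20},
  {"x": 0, "y": 0, "z": 0, "ax": 0, "ay": 0, "az": 0, "fingers": 20},
  {"x": 0, "y": 0, "z": 0, "ax": 0, "ay": 0, "az": 0, "fingers": 20},
])

```text
t: 28.75
eef_pos: [0.5058, -0.2707, -0.0129]
tool_rot: [0.001, 0.996, -0.089, 0.003]
contact_force: [-0.9, 0.6, 2.3]
gripper_width: 0.294
grasp_force: 39.9
```

```bash
python3 - <<'E'
from h import *
p,r=pose();print(intin(p),(r.inv()*target(-10)).as_rotvec(degrees=True).round(2),bot.get_obs()['q'].round(2),bot.get_obs()['contact_force'].round(1))
E
```

```text
[-21.7 -58.7 -12.9] [ 0.07 -0.32 -0.18] [-0.26  0.85  0.91  2.   -0.97  0.81 -0.52] [-0.9  0.6  2.3]
```

Light contact at 2 N, so I'll release and lift.

Emit:
jog_arm([
  {"x": 0, "y": 0, "z": 0.3, "ax": 0, "ay": 0, "az": 0, "fingers": 20},
  {"x": 0, "y": 0, "z": 0, "ax": 0, "ay": 0, "az": 0, "fingers": 27},
  {"x": 0, "y": 0, "z": 0, "ax": 0, "ay": 0, "az": 0, "fingers": 32},
  {"x": 0, "y": 0, "z": 0, "ax": 0, "ay": 0, "az": 0, "fingers": 38},
  {"x": 0, "y": 0, "z": 0, "ax": 0, "ay": 0, "az": 0, "fingers": 38},
  {"x": 0, "y": 0, "z": 0, "ax": 0, "ay": 0, "az": 0, "fingers": 38},
  {"x": 0, "y": 0, "z": 0, "ax": 0, "ay": 0, "az": 0, "fingers": 38},
  {"x": 0, "y": 0, "z": 0, "ax": 0, "ay": 0, "az": 0, "fingers": 38},
])

```text
t: 29.55
eef_pos: [0.5057, -0.2707, -0.0133]
tool_rot: [0.001, 0.996, -0.089, 0.003]
contact_force: [-0.5, -0.3, -0.7]
gripper_width: 0.445
grasp_force: 0.0
```

Emit:
jog_arm([
  {"x": 0, "y": 0, "z": -5, "ax": 0, "ay": 0, "az": 0, "fingers": 38},
  {"x": 0, "y": 0, "z": -15, "ax": 0, "ay": 0, "az": 0, "fingers": 38},
  {"x": 0, "y": 0, "z": -25, "ax": 0, "ay": 0, "az": 0, "fingers": 38},
  {"x": 0, "y": 0, "z": -30, "ax": 0, "ay": 0, "az": 0, "fingers": 38},
  {"x": 0, "y": 0, "z": -30, "ax": 0, "ay": 0, "az": 0, "fingers": 20},
  {"x": 0, "y": 0, "z": -30, "ax": 0, "ay": 0, "az": 0, "fingers": 0},
  {"x": 0, "y": 0, "z": -20, "ax": 0, "ay": 0, "az": 0, "fingers": 0},
  {"x": 0, "y": 0, "z": 0, "ax": 0, "ay": 0, "az": 0, "fingers": 0},
])

```text
t: 30.35
eef_pos: [0.5062, -0.2717, 0.1454]
tool_rot: [0.002, 0.996, -0.089, 0.005]
contact_force: [0.2, 0.5, 0.7]
gripper_width: 0.005
grasp_force: 0.0
```

```bash
python3 - <<'E'
from h import *
w=shot('wrist','w11');s=shot('side','side4');t=shot('top','top4');p,r=pose();print(intin(p))
for n,c in(('w',w),('t',t)):
  for k,a in wood(c):
    if (a>800 if n=='w' else 150<a<350): print(n,np.round(k[0],1),np.round(k[1],1),round(k[2],1),a,intin(onz(c,*k[0],.018)))
cv2.imwrite('pics/v4.png',np.hstack([cv2.resize(cv2.imread('pics/side4.png')[140:220,240:340],(400,320),interpolation=cv2.INTER_CUBIC),cv2.resize(cv2.imread('pics/w11.png'),(400,320))]))
plan(tin(.115,0,.12),target(-10))
E
```

```text
[-23.  -58.1 141.5]
w [216.  199.5] [71. 28.] 90.0 1761.0 [-28.7   3.6  18. ]
w [160.4 197.5] [71.8 30.4] 87.4 1764.0 [-26.3  59.   18. ]
w [278. 192.] [72. 26.] 90.0 1698.0 [-21.2 -58.5  18. ]
w [393.  141.7] [48.2 65.1] 21.3 1467.0 [  27.4 -167.8   18. ]
t [468.2 191.9] [18.8 25.5] 63.4 340.5 [ 233.4 -188.5   18. ]
at [ 0.5047 -0.2699  0.1415] turn [ 0.03 -0.3  -0.17] deg n>=0.0 then shift [138.  -58.1  21.5] n>=3.0 | shift-first [137.7 -58.5  22.2]
```

View pics/v4.png

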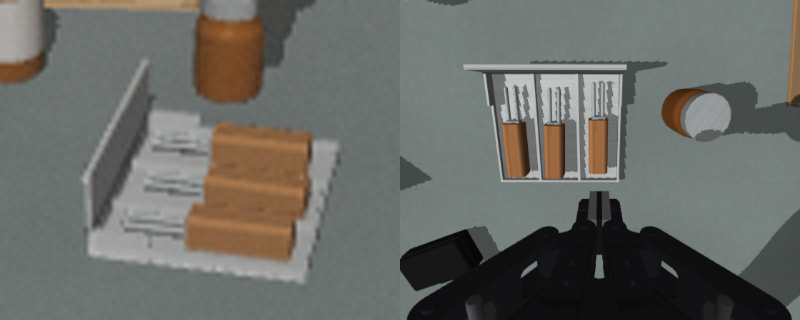

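The side crop shows all three forks parallel with their prongs at the flap end. The wrist crop shows the flap leaning slightly outwards, its edge at about (545,67) in the composite, and the jar at the right. Next I'll fold the flap.

```bash
python3 - <<'E'
from h import *
w,t=load('w11'),load('top4')
for z in (.056,.06): print('flap edge',z,intin(onz(w,89.6,88,z)),intin(onz(w,316,88,z)))
print('jar',intin(onz(t,453,266,.085)),'bottle',intin(onz(t,481,185,.15)),'dish',intin(onz(t,335,157,.03)))
plan(tin(.125,0,.12),target(-10))
E
```

```text
flap edge 0.056 [73.3 89.  56. ] [ 72.6 -88.9  56. ]
flap edge 0.06 [73.  86.7 60. ] [ 72.3 -88.4  60. ]
jar [  24.2 -166.    85. ] bottle [ 200.3 -166.9  150. ] dish [220.1 152.6  30. ]
at [ 0.5047 -0.2699  0.1415] turn [ 0.03 -0.3  -0.17] deg n>=0.0 then shift [148.  -58.1  21.5] n>=3.2 | shift-first [147.7 -58.5  22.2]
```

Emit:
jog_arm([
  {"x": 28, "y": -11, "z": 0, "ax": 0, "ay": 0, "az": 0, "fingers": 0},
  {"x": 28, "y": -12, "z": 0, "ax": 0, "ay": 0, "az": 0, "fingers": 0},
  {"x": 28, "y": -12, "z": 0, "ax": 0, "ay": 0, "az": 0, "fingers": 0},
  {"x": 28, "y": -12, "z": 0, "ax": 0, "ay": 0, "az": 0, "fingers": 0},
  {"x": 28, "y": -12, "z": 0, "ax": 0, "ay": 0, "az": 0, "fingers": 0},
  {"x": 0, "y": 0, "z": 40, "ax": 0, "ay": 0, "az": 0, "fingers": 0},
  {"x": 0, "y": 0, "z": 30, "ax": 0, "ay": 0, "az": 0, "fingers": 0},
  {"x": 0, "y": 0, "z": 0, "ax": 0, "ay": 0, "az": 0, "fingers": 0},
])

```text
t: 31.3
eef_pos: [0.6503, -0.235, 0.0666]
tool_rot: [-0.001, 0.996, -0.089, -0.002]
contact_force: [0.0, 0.1, 0.1]
gripper_width: -0.004
grasp_force: 0.0
```

```bash
python3 - <<'E'
from h import *
p,r=pose();print(intin(p),(r.inv()*target(-10)).as_rotvec(degrees=True).round(2),bot.get_obs()['q'].round(2))
plan(tin(.115,0,.017),target(-10))
E
```

```text
[114.4   1.5  66.6] [-0.04  0.22 -0.18] [-0.35  0.91  1.01  1.66 -0.86  1.08 -0.82]
at [ 0.6503 -0.235   0.0666] turn [-0.04  0.22 -0.18] deg n>=0.0 then shift [ 0.6  1.5 49.6] n>=1.0 | shift-first [ 0.8  1.6 49.6]
```

Emit:
jog_arm([
  {"x": 0, "y": 1, "z": 25, "ax": 0, "ay": 0, "az": 0, "fingers": 0},
  {"x": 0, "y": 0, "z": 25, "ax": 0, "ay": 0, "az": 0, "fingers": 0},
  {"x": 0, "y": 0, "z": 0, "ax": 0, "ay": 0, "az": 0, "fingers": 0},
  {"x": -10, "y": 0, "z": 0, "ax": 0, "ay": 0, "az": 0, "fingers": 0},
  {"x": -10, "y": 0, "z": 0, "ax": 0, "ay": 0, "az": 0, "fingers": 0},
  {"x": -8, "y": 0, "z": 0, "ax": 0, "ay": 0, "az": 0, "fingers": 0},
  {"x": -6, "y": 0, "z": 0, "ax": 0, "ay": 0, "az": 0, "fingers": 0},
  {"x": -6, "y": 0, "z": 0, "ax": 0, "ay": 0, "az": 0, "fingers": 0},
])

```text
t: 32.1
eef_pos: [0.6143, -0.2312, 0.0231]
tool_rot: [0.001, 0.996, -0.089, 0.003]
contact_force: [0.9, -1.0, 0.9]
gripper_width: -0.003
grasp_force: 0.4
```

Emit:
jog_arm([
  {"x": -5, "y": 0, "z": 0, "ax": 0, "ay": 0, "az": 0, "fingers": 0},
  {"x": -5, "y": 0, "z": 0, "ax": 0, "ay": 0, "az": 0, "fingers": 0},
  {"x": -5, "y": 0, "z": 0, "ax": 0, "ay": 0, "az": 0, "fingers": 0},
  {"x": -5, "y": 0, "z": 0, "ax": 0, "ay": 0, "az": 0, "fingers": 0},
  {"x": -3, "y": 0, "z": 0, "ax": 0, "ay": 0, "az": 0, "fingers": 0},
  {"x": 0, "y": 0, "z": 0, "ax": 0, "ay": 0, "az": 0, "fingers": 0},
  {"x": 0, "y": 0, "z": 0, "ax": 0, "ay": 0, "az": 0, "fingers": 0},
  {"x": 0, "y": 0, "z": 0, "ax": 0, "ay": 0, "az": 0, "fingers": 0},
])

```text
t: 32.9
eef_pos: [0.5915, -0.2271, 0.022]
tool_rot: [0.001, 0.996, -0.089, 0.003]
contact_force: [0.7, -0.1, 0.1]
gripper_width: 0.0
grasp_force: 0.0
```

```bash
python3 - <<'E'
from h import *
p,r=pose();print(intin(p),bot.get_obs()['contact_force'].round(1),bot.get_obs()['q'].round(2))
s=shot('side','side5')
E
```

```text
[55.1 -0.9 22. ] [ 0.7 -0.1  0.1] [-0.37  0.88  0.98  1.84 -0.92  0.94 -0.72]
```

Emit:
jog_arm([
  {"x": -2, "y": 0, "z": 3, "ax": 0, "ay": 0, "az": 0, "fingers": 0},
  {"x": -2, "y": 0, "z": 3, "ax": 0, "ay": 0, "az": 0, "fingers": 0},
  {"x": -2, "y": 0, "z": 3, "ax": 0, "ay": 0, "az": 0, "fingers": 0},
  {"x": -1, "y": 0, "z": 3, "ax": 0, "ay": 0, "az": 0, "fingers": 0},
  {"x": -1, "y": 0, "z": 3, "ax": 0, "ay": 0, "az": 0, "fingers": 0},
  {"x": 0, "y": 0, "z": 2, "ax": 0, "ay": 0, "az": 0, "fingers": 0},
  {"x": 0, "y": 0, "z": 0, "ax": 0, "ay": 0, "az": 0, "fingers": 0},
  {"x": 0, "y": 0, "z": 0, "ax": 0, "ay": 0, "az": 0, "fingers": 0},
])

```text
t: 33.75
eef_pos: [0.5838, -0.2257, 0.0049]
tool_rot: [0.001, 0.996, -0.089, 0.003]
contact_force: [0.1, 0.3, 0.1]
gripper_width: -0.002
grasp_force: 0.0
```

```bash
python3 - <<'E'
from h import *
p,r=pose();print(intin(p),bot.get_obs()['contact_force'].round(1))
E
```

```text
[47.3 -0.8  4.9] [0.1 0.3 0.1]
```

Tip at about 33 mm. I'll press down slowly until there is resistance.

Emit:
jog_arm([
  {"x": 0, "y": 0, "z": 1, "ax": 0, "ay": 0, "az": 0, "fingers": 0},
  {"x": 0, "y": 0, "z": 1, "ax": 0, "ay": 0, "az": 0, "fingers": 0},
  {"x": 0, "y": 0, "z": 1, "ax": 0, "ay": 0, "az": 0, "fingers": 0},
  {"x": 0, "y": 0, "z": 1, "ax": 0, "ay": 0, "az": 0, "fingers": 0},
  {"x": 0, "y": 0, "z": 1, "ax": 0, "ay": 0, "az": 0, "fingers": 0},
  {"x": 0, "y": 0, "z": 0.5, "ax": 0, "ay": 0, "az": 0, "fingers": 0},
  {"x": 0, "y": 0, "z": 0, "ax": 0, "ay": 0, "az": 0, "fingers": 0},
  {"x": 0, "y": 0, "z": 0, "ax": 0, "ay": 0, "az": 0, "fingers": 0},
])

```text
t: 34.55
eef_pos: [0.5839, -0.2257, -0.0005]
tool_rot: [0.001, 0.996, -0.089, 0.003]
contact_force: [1.0, -0.0, 0.2]
gripper_width: -0.001
grasp_force: 0.0
```

Emit:
jog_arm([
  {"x": 0, "y": 0, "z": 0.5, "ax": 0, "ay": 0, "az": 0, "fingers": 0},
  {"x": 0, "y": 0, "z": 0.5, "ax": 0, "ay": 0, "az": 0, "fingers": 0},
  {"x": 0, "y": 0, "z": 0.5, "ax": 0, "ay": 0, "az": 0, "fingers": 0},
  {"x": 0, "y": 0, "z": 0.5, "ax": 0, "ay": 0, "az": 0, "fingers": 0},
  {"x": 0, "y": 0, "z": 0, "ax": 0, "ay": 0, "az": 0, "fingers": 0},
  {"x": 0, "y": 0, "z": 0, "ax": 0, "ay": 0, "az": 0, "fingers": 0},
  {"x": 0, "y": 0, "z": 0, "ax": 0, "ay": 0, "az": 0, "fingers": 0},
  {"x": 0, "y": 0, "z": 0, "ax": 0, "ay": 0, "az": 0, "fingers": 0},
])

```text
t: 35.35
eef_pos: [0.5839, -0.2258, -0.0014]
tool_rot: [0.0, 0.996, -0.089, 0.003]
contact_force: [-2.7, 3.0, 11.2]
gripper_width: 0.007
grasp_force: 5.1
```

Emit:
jog_arm([
  {"x": 0, "y": 0, "z": 0.5, "ax": 0, "ay": 0, "az": 0, "fingers": 0},
  {"x": 0, "y": 0, "z": 0.5, "ax": 0, "ay": 0, "az": 0, "fingers": 0},
  {"x": 0, "y": 0, "z": 0, "ax": 0, "ay": 0, "az": 0, "fingers": 0},
  {"x": 0, "y": 0, "z": 0, "ax": 0, "ay": 0, "az": 0, "fingers": 0},
  {"x": 0, "y": 0, "z": 0, "ax": 0, "ay": 0, "az": 0, "fingers": 0},
  {"x": 0, "y": 0, "z": 0, "ax": 0, "ay": 0, "az": 0, "fingers": 0},
  {"x": 0, "y": 0, "z": 0, "ax": 0, "ay": 0, "az": 0, "fingers": 0},
  {"x": 0, "y": 0, "z": 0, "ax": 0, "ay": 0, "az": 0, "fingers": 0},
])

```text
t: 36.15
eef_pos: [0.584, -0.2258, -0.0015]
tool_rot: [0.0, 0.996, -0.089, 0.003]
contact_force: [-3.9, 5.4, 18.8]
gripper_width: -0.001
grasp_force: 9.1
```

Emit:
jog_arm([
  {"x": 0, "y": 0, "z": -2, "ax": 0, "ay": 0, "az": 0, "fingers": 0},
  {"x": 0, "y": 0, "z": -10, "ax": 0, "ay": 0, "az": 0, "fingers": 0},
  {"x": 0, "y": 0, "z": -20, "ax": 0, "ay": 0, "az": 0, "fingers": 0},
  {"x": 0, "y": 0, "z": -30, "ax": 0, "ay": 0, "az": 0, "fingers": 0},
  {"x": -15, "y": 0, "z": -35, "ax": 0, "ay": 0, "az": 0, "fingers": 0},
  {"x": -25, "y": 0, "z": -35, "ax": 0, "ay": 0, "az": 0, "fingers": 0},
  {"x": -25, "y": 0, "z": -30, "ax": 0, "ay": 0, "az": 0, "fingers": 0},
  {"x": 0, "y": 0, "z": 0, "ax": 0, "ay": 0, "az": 0, "fingers": 0},
])

```text
t: 36.95
eef_pos: [0.5176, -0.2157, 0.1626]
tool_rot: [0.001, 0.996, -0.091, 0.005]
contact_force: [0.2, -0.8, -0.0]
gripper_width: 0.003
grasp_force: 0.0
```

```bash
python3 - <<'E'
from h import *
w=shot('wrist','w12');s=shot('side','side6')
for k,a in wood(w):
    if a>400: print(np.round(k[0],1),np.round(k[1],1),round(k[2],1),a,intin(onz(w,*k[0],.018)))
# brightness profiles along tin x lines at height of the flap top: wrist
g=w['pixels'].astype(int).mean(2); gs=s['pixels'].astype(int).mean(2)
for y in (-.075,-.035,.035,.075):
    print(y,[(x,int(g[tuple(np.round(proj(w,tin(x/1000,y,.024))[::-1]).astype(int))])) for x in range(0,96,4)])
# side-view silhouette: flap corner prediction for several angles
for th in (0,.1,.3): print(th,[proj(s,tin(.071-.04*np.cos(th),y,.022+.04*np.sin(th))).round(1) for y in (.088,-.088)], [proj(w,tin(.071-.04*np.cos(th),y,.022+.04*np.sin(th))).round(1) for y in (.088,-.088)])
E
```

```text
[274.4 195.5] [24.2 67.6] 1.5 1487.5 [-27.8   2.8  18. ]
[222.  193.7] [67.  27.1] 89.1 1544.0 [-25.4  58.   18. ]
[332.4 188.9] [26.3 67.2] 3.0 1622.5 [-21.1 -58.2  18. ]
[447.6 140.4] [56.4 62.1] 18.7 1934.5 [  27.9 -171.3   18. ]
-0.075 [(0, 109), (4, 109), (8, 110), (12, 111), (16, 109), (20, 112), (24, 186), (28, 179), (32, 177), (36, 172), (40, 180), (44, 179), (48, 183), (52, 180), (56, 184), (60, 186), (64, 181), (68, 67), (72, 60), (76, 123), (80, 123), (84, 124), (88, 123), (92, 125)]
-0.035 [(0, 108), (4, 108), (8, 175), (12, 110), (16, 106), (20, 125), (24, 141), (28, 108), (32, 174), (36, 153), (40, 177), (44, 178), (48, 182), (52, 178), (56, 183), (60, 182), (64, 177), (68, 112), (72, 59), (76, 122), (80, 121), (84, 120), (88, 122), (92, 123)]
0.035 [(0, 115), (4, 111), (8, 112), (12, 114), (16, 112), (20, 184), (24, 189), (28, 159), (32, 175), (36, 170), (40, 187), (44, 188), (48, 189), (52, 191), (56, 188), (60, 192), (64, 189), (68, 105), (72, 65), (76, 120), (80, 124), (84, 123), (88, 123), (92, 123)]
0.075 [(0, 114), (4, 109), (8, 113), (12, 113), (16, 111), (20, 113), (24, 112), (28, 113), (32, 161), (36, 168), (40, 190), (44, 190), (48, 190), (52, 188), (56, 192), (60, 189), (64, 189), (68, 175), (72, 65), (76, 125), (80, 122), (84, 121), (88, 122), (92, 121)]
0 [array([277.2, 198.8]), array([289.7, 168.1])] [array([187.4, 139.5]), array([365.7, 138.2])]
0.1 [array([277.1, 197.4]), array([289.7, 166.9])] [array([186.2, 139.7]), array([366.8, 138.3])]
0.3 [array([276.5, 194.8]), array([289.2, 164.5])] [array([183.7, 138.7]), array([369.2, 137.2])]
```

```bash
python3 -c "
from station import bot
print(bot.hand_in())"
```

```text
the job is handed in; nothing more can be done
None
```

I laid both forks flat in the tin's outer bays with their prongs at the flap end, folded the flap down until it hit a hard stop, and handed the job in at about 37 s. I checked the closed flap only from image measurements and the stop force, as all 10 picture views were used; the hand-in returned no verdict.

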